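Register a link bar and an axle in the checking fixture

TASK

Set up the conveyor spares in the dark checking fixture. Lay the longer of the two flat steel bars on the plate, clear of the stops, push its long edge flush against the long rail, and only then slide it along the rail until its end meets the low end stop. After that take the longer of the two axles from the wooden rack, rest it level in the two V-blocks and butt its end against the tall stop plate; leave everything else on the bench where it is.

Things in the scene. Friction and masses are not known exactly. Their poses are not given: they have to be found in the camera images.
- fixture: Fixed checking fixture: dark steel plate 190 (its x) x 238 (its y) x 12 mm thick with bright aluminium stops and two V-blocks on it. Origin: centre of the plate's underside, on the bench. Its x points across the plate to the long rail, its y along the rail to the end with the stops, z up.
- rail (a point): Long rail: along the whole +x edge of the plate, 14 mm thick, 10 mm high above the plate. This point: middle of its inner face at the top edge (fixture x 81, y 0, z 22 mm).
- end_stop (a point): Low end stop for the bar, 46 mm wide (fixture x 35 to 81), 10 mm high above the plate, 14 mm thick. This point: middle of its inner face at the top edge (fixture x 58, y 105, z 22 mm).
- v_a (a point): Bottom of the groove of the V-block away from the stops (fixture x -55, y -15, z 26 mm). Both V-blocks: 90 degree groove along the fixture's y, 16 mm thick along y, 32 mm wide, 26 mm high above the plate.
- v_b (a point): Bottom of the groove of the V-block nearer the stops (fixture x -55, y 75, z 26 mm).
- tall_stop (a point): Tall stop plate for the axle: 40 mm wide, 14 mm thick, 36 mm high above the plate. This point: middle of its inner face at the top edge (fixture x -55, y 105, z 48 mm).
- bar_home (a point): Point of the fixture (at x 61, y 45, z 17 mm of it, axes parallel to the fixture's) where the centre of the long bar lies when it is flat on the plate, against the rail (+x side) and the end stop (+y side).
- axle_home (a point): Point of the fixture (at x -55, y 35, z 37.3 mm of it, axes parallel to the fixture's) where the centre of the long axle lies when it rests in both V-blocks with its end against the tall stop plate (+y side).
- long_bar: The longer flat bar: steel, 120 x 40 x 10 mm, a dark hole mark near each end, about 0.4 kg, lying flat on the bench at the start, on the robot's right. Origin at its centre; x along its length, y across its width, z up.
- long_axle: The longer axle: plain round steel bar, 16 mm diameter, 140 mm long, a dark ring near each end, about 0.2 kg. It lies in one of the two grooves of the wooden rack, its axis 21 mm above the bench. Origin at its centre, x along its axis.
- rack: Fixed wooden rack on the robot's left: base 100 (x) x 130 (y) x 6 mm, with two parallel V grooves along its x at y = -30 and +30 mm, each formed by two saddles 12 mm thick centred at x = -33 and +33 mm, 22 mm high. Origin: centre of the underside. The axles lie centred in the grooves, in either order; the fingers fit between the saddles.
- short_bar: Bystander: the same kind of bar but 80 x 40 x 10 mm, lying flat. Origin at its centre, x along its length.
- short_axle: Bystander: the same kind of axle but 100 mm long, in the other groove of the rack. Origin at its centre, x along its axis.
- pan: Bystander: empty aluminium pan, 90 mm wide, 35 mm high. Origin under its centre.
- beaker: Bystander: glass beaker, 72 mm wide, 90 mm high, to the right of the fixture's far side. Origin under its centre.
- wrench: Bystander: steel wrench 150 mm long, lying beyond the fixture's rail. Origin on its underside, x along its length.
There are look-alikes about, which are no part of the job. What is shaped like the long_axle but orange is not meant. Leave any turquoise look-alike of the long_bar alone.

How it is judged:
On the way, in this order (a step that is already met when the one before it is completed fails the run):
1. the long bar lies flat on the plate with its long edge flush against the long rail (gap under 2 mm, within 0.02 rad) (x of long_bar in the frame of bar_home between -0.002 and 0.002 m and z of long_bar in the frame of bar_home between -0.002 and 0.002 m and angle between the x axis of long_bar and the y axis of fixture, either way round below 0.02 rad), for 0.1 s.
2. the long bar, still flush against the rail, also meets the low end stop (gaps under 2 mm) (all of step 1 and y of long_bar in the frame of bar_home between -0.002 and 0.002 m), for 0.2 s.
3. the long axle rests level in both V-blocks with its end against the tall stop plate (gap under 2 mm), the bar still in place (all of step 2 and x of long_axle in the frame of axle_home between -0.002 and 0.002 m and z of long_axle in the frame of axle_home between -0.002 and 0.002 m and y of long_axle in the frame of axle_home between -0.002 and 0.002 m and angle between the x axis of long_axle and the y axis of fixture, either way round below 0.02 rad), for 0.2 s.
At the end, for the whole second after the job is handed in: The long bar lies flat on the plate against the rail and the end stop, and the long axle lies in both V-blocks against the tall stop plate: each centre within 2 mm of its home point in the fixture's x, y and z, each long axis within 0.02 rad of the fixture's y axis, both at rest (all of step 3 and linear speed of each of long_bar, long_axle below 0.01 m/s); the robot touches nothing.
It fails at once if the short bar is moved more than 20 mm (distance of short_bar from where it was at the start of the episode above 0.02 m).
It fails at once if the short axle is moved more than 20 mm (distance of short_axle from where it was at the start of the episode above 0.02 m).
It fails at once if the aluminium pan is moved more than 20 mm (distance of pan from where it was at the start of the episode above 0.02 m).
It fails at once if the beaker is moved more than 20 mm (distance of beaker from where it was at the start of the episode above 0.02 m).
It fails at once if the wrench is moved more than 20 mm (distance of wrench from where it was at the start of the episode above 0.02 m).
It also fails if it takes over 69 s, if anything falls off the work surface, if the arm or the gripper's body presses on something with over 40 N, if the wrist force passes 120 N, or if a joint passes its speed limit or range.

ROBOT

A 6-joint arm with a two-finger parallel gripper is mounted at the origin on the work surface. World frame = base frame: x ahead of the robot, y to its left, z up, the work surface at z = 0. Lengths are in m, angles in rad, forces in N, time in s.
With the tool pointing down it reaches from about 0.3 to 0.875 m from the base axis. Payload 6.4 kg.
Tool frame: the origin (TCP) lies midway between the tips of the shut fingers; the grasp point (between the pads) lies 19 mm behind it; z points along the fingers, y is the line along which they close (so a half turn about z gives the same grasp; the last joint's range is limited). The gripper opens to 85 mm and grips with 20 to 120 N. Pads are 22 mm wide; open, the fingers measure 114 mm over their backs; the gripper's body (76 mm by 85 mm) begins 54 mm behind the grasp point. The pads swing forward as they close: fully open they stand 13 mm farther back than shut.
Start: joints at [-1.436, 0.181, 1.607, -0, 1.354, -0.206], TCP at [0.192, -0.542, 0.231] pointing down, gripper open.
Joint ranges: [-2.99, 2.99], [-0.89, 2.07], [0.3, 2.58], [-1.14, 4.28], [0, 2.63], [-3.12, 3.12]. Speed limits (rad/s): [2.57, 2.57, 3.01, 3.14, 3.14, 3.14].

INTERFACE

Orientations are given as a unit quaternion [w, x, y, z].
In Python, from bench import ctrl, vision, workorder gives the robot as it stands. The module is installed in compiled form; this text tells all that it offers.
- The arm moves only by the tool servo_tool, never from a script. Its argument "steps" is a list of rows, each an object of numbers: "dx", "dy", "dz": the shift along the world's x, y, z as a fraction of full scale; "wx", "wy", "wz": the turn, a rotation vector about the world's x, y, z as a fraction of full scale. A call has exactly 5 rows; each row is the pose to reach, as a shift and turn from the pose commanded when the call began, turning the shorter way round; what a row does not reach only later rows make up. Full scale, the value 1, is 100 mm for a shift and pi rad for a turn. A row lasts 1/12 s, in which the tool goes at most 41.7 mm and 7.16 degrees, less where a joint would pass 70% of its speed; a pose out of reach is approached as far as the arm can. A call with a number of a shift or a turn outside -1 to 1 is refused whole. A call with a gripper value outside its range is refused whole. "jaw" is the opening, from 0 (shut) to 1 (fully open), set as the call begins (left out, the last holds). The fingers move at their own pace and stop on an object; the grip force is fixed at half the most. Time passes only in rows, so rows that repeat a pose let the fingers close, or fill a call up. It gives the time, the measured TCP pose, the force, the opening and the grip force at its end, in the units of the state.
- ctrl.get_obs(): the state, without advancing time (a new reading comes with each control period).
- vision.camera(name): name is "scene" or "top" or "wrist"; returns a dict with "frame" (384x512x3 uint8, red, green, blue), "vfov" (degrees; the focal length in pixels is half the picture's height over the tangent of half this angle, whatever the lens; pixels are square), "cx", "cy" (the principal point, pixels), "camera_from_world" (4x4, takes a point from world to camera coordinates). Camera axes: x right, y up, looking along -z (the intrinsics and any distortion apply to the point x, -y, -z); pixel columns grow to the right and rows downward; lengths in m; the calibration is good to about 2 mm. A picture is of the moment at which its call begins. There is no depth.
- workorder.hand_in(): hands the job in; it is judged then, once.
The state is a dict: "time_s": time; "q": joint angles; "dq": joint speeds; "joint_efforts": joint torques, N m; "eef_pos": TCP position; "eef_rot": TCP orientation; "wrist_force": force on the tool from outside, world axes, zero at the start; "torque": the same for the moment, N m; "opening": opening from 0.0 (shut) to 1.0 (fully open); "grasp_force": force on a finger pad.
Only numpy, scipy, OpenCV 4.12 (cv2) and the standard library are available. Lean on these libraries where they do the work, as an engineer would, in place of code of your own. Each camera call takes 0.05 s, during which the arm holds its last target. There are 200 camera calls.

## Working session

There is one attempt and no reset: what is moved stays moved. The work goes in short steps, Python scripts to look and compute and a tool call to move; the robot and the scene stay as the last step left them, time stands still between calls to the robot, and variables do not carry over. Pictures are saved under pics/ and viewed, at most 15 in all, crops included, and the job is handed in when it is done.

Besides the shell and the picture viewer there is one more tool, called after "Emit:" in YAML: its name, and indented under it one key for each argument. servo_tool: Moves the arm, as the interface text tells. Its arguments: {"type":"object","properties":{"steps":{"type":"array","items":{"type":"object","properties":{"dx":{"type":"number"},"dy":{"type":"number"},"dz":{"type":"number"},"wx":{"type":"number"},"wy":{"type":"number"},"wz":{"type":"number"}}}},"jaw":{"type":"number"}},"required":["steps"]}

```bash
mkdir -p pics; cat > h.py <<'E'
from bench import ctrl, vision, workorder
import numpy as np, cv2
def cam(n):
    c=vision.camera(n); return c
def save(c,f): cv2.imwrite('pics/'+f, c['frame'][:,:,::-1])
def ray(c,uv):
    f=192/np.tan(np.radians(c['vfov'])/2); T=np.array(c['camera_from_world'])
    d=np.array([(uv[0]-c['cx'])/f,-(uv[1]-c['cy'])/f,-1.]); R=T[:3,:3]
    return -R.T@T[:3,3], R.T@d
def onz(c,uv,z):
    o,d=ray(c,uv); return o+d*(z-o[2])/d[2]
def proj(c,p):
    f=192/np.tan(np.radians(c['vfov'])/2); T=np.array(c['camera_from_world'])
    q=T[:3,:3]@np.array(p)+T[:3,3]; return np.array([c['cx']-f*q[0]/q[2], c['cy']+f*q[1]/q[2]])
E
python3 - <<'E'
from h import *
import pickle
d={n:cam(n) for n in('top','scene','wrist')}
pickle.dump(d,open('d0.pkl','wb'))
for n in d:
  c=d[n]; print(n,c['vfov'],c['cx'],c['cy'],[k for k in c]); print(np.round(c['camera_from_world'],3))
cv2.imwrite('pics/top0.png',cv2.resize(d['top']['frame'][:,:,::-1],(800,600),interpolation=cv2.INTER_CUBIC))
save(d['scene'],'scene0.png')
o=ctrl.get_obs();print(o)
E
```

```text
top 56.47904551386536 251.64775633997522 192.51994077291386 ['frame', 'vfov', 'cx', 'cy', 'camera_from_world']
[[-0.026 -1.     0.007  0.016]
 [ 0.995 -0.026  0.1   -0.528]
 [-0.099  0.009  0.995 -0.925]
 [ 0.     0.     0.     1.   ]]
scene 44.722120389683326 258.3398874126286 190.9796296988382 ['frame', 'vfov', 'cx', 'cy', 'camera_from_world']
[[-0.713  0.701  0.003  0.365]
 [-0.598 -0.61   0.519  0.299]
 [ 0.366  0.368  0.855 -1.614]
 [ 0.     0.     0.     1.   ]]
wrist 71.45962277975114 257.57933949708945 190.35320740394891 ['frame', 'vfov', 'cx', 'cy', 'camera_from_world']
[[ 0.334 -0.943 -0.001 -0.575]
 [ 0.894  0.317 -0.318  0.042]
 [ 0.3    0.105  0.948 -0.381]
 [ 0.     0.     0.     1.   ]]
{'time_s': 0.15, 'q': array([-1.43630375e+00,  1.81360559e-01,  1.60778503e+00, -5.92064286e-07,
        1.35381312e+00, -2.06276055e-01]), 'dq': array([-0.00054679, -0.0021617 , -0.00180804,  0.00036737,  0.00061782,
        0.00014078]), 'joint_efforts': array([ 1.34914982e-03, -4.45258319e+01, -3.51691353e+01, -2.22474441e-04,
        5.85022310e-03, -8.38739169e-06]), 'eef_pos': array([ 0.19214208, -0.54149073,  0.2305934 ]), 'eef_rot': array([-6.82597204e-04,  9.85519434e-01,  1.69561134e-01,  2.42208947e-05]), 'wrist_force': array([ 0.14581977, -0.60785616, -0.90156832]), 'torque': array([-0.03082733, -0.04147485,  0.01006816]), 'grasp_force': 0.0, 'opening': 1.003404277923084}
```

View pics/top0.png

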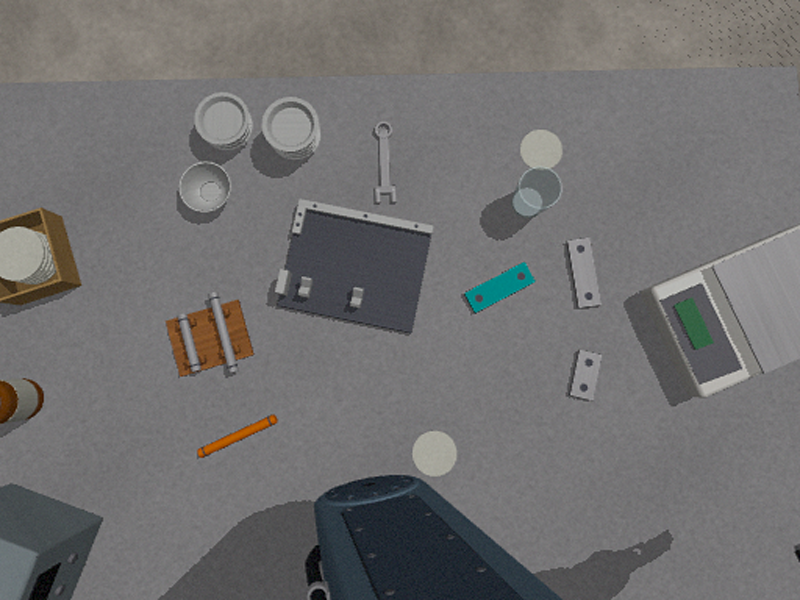

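View pics/scene0.png

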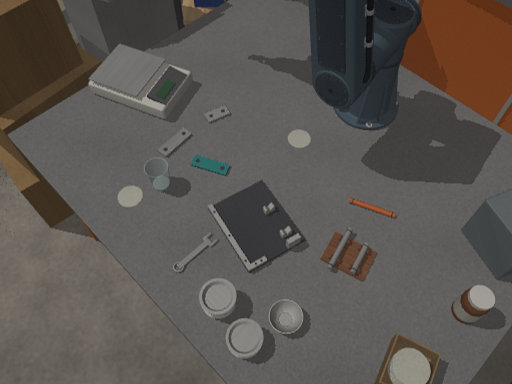

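The only long bright bar is at (583,272) in the top view. Look-alikes are the short bar (586,375) and the turquoise bar (500,288). The long axle is in the rack's right groove (223,333). Look-alikes are the short axle (189,343) and the orange axle (237,437). Next I'll measure these and check the choice in one crop.

```bash
python3 - <<'E'
from h import *
import pickle
d=pickle.load(open('d0.pkl','rb')); c=d['top']; F=c['frame']
o,_=ray(c,(0,0)); print('cam',o)
hsv=cv2.cvtColor(F,cv2.COLOR_RGB2HSV); g=cv2.cvtColor(F,cv2.COLOR_RGB2GRAY)
def roi(u0,v0,u1,v1): return [int(x*.64) for x in(u0,v0,u1,v1)]
def rect(name,r,mask,z):
    u0,v0,u1,v1=roi(*r); m=mask[v0:v1,u0:u1].astype(np.uint8)
    m=cv2.morphologyEx(m,cv2.MORPH_CLOSE,np.ones((5,5)))
    cs,_=cv2.findContours(m,0,1); k=max(cs,key=cv2.contourArea)+np.array([u0,v0])
    p=np.array([onz(c,q[0],z)[:2] for q in k],np.float32)*1000
    print(name,'area',cv2.contourArea(k),cv2.minAreaRect(p)); return k
print('bench gray',np.median(g[100:250,300:400]))
bright=(g>140)
rect('long_bar',(555,230,612,315),bright,.01)
rect('short_bar',(560,340,612,410),bright,.01)
rect('turq',(455,255,545,320),hsv[:,:,1]>120,.01)
gray=(hsv[:,:,1]<40)&(g>95)
k1=rect('axR',(203,285,243,380),gray,.024); k2=rect('axL',(172,308,206,378),gray,.024)
wood=hsv[:,:,1]>90
rect('rack',(160,285,260,380),wood,.006)
dark=(hsv[:,:,2]<85)
rect('plate',(265,190,440,340),dark,.012)
S=lambda r,n,s:cv2.imwrite('pics/'+n,cv2.resize(F[roi(*r)[1]:roi(*r)[3],roi(*r)[0]:roi(*r)[2],::-1],None,fx=s,fy=s,interpolation=cv2.INTER_CUBIC))
a=cv2.resize(F[118:248,100:290,::-1],None,fx=4,fy=4,interpolation=cv2.INTER_CUBIC)
b=cv2.resize(F[140:270,345:400,::-1],(220,520),interpolation=cv2.INTER_CUBIC)
im=np.hstack([a,b]); print(im.shape); cv2.imwrite('pics/crop.png',cv2.resize(im,(800,int(im.shape[0]*800/im.shape[1]))))
E
```

```text
cam [0.43366201 0.01149673 0.97332092]
bench gray 119.0
long_bar area 546.0 ((572.600341796875, -331.07501220703125), (118.12828826904297, 38.31698989868164), 6.308614730834961)
short_bar area 377.5 ((395.1185302734375, -323.9658203125), (38.542057037353516, 78.037353515625), 74.84032440185547)
turq area 584.5 ((549.6253662109375, -182.8066864013672), (39.53290939331055, 120.70335388183594), 26.051368713378906)
axR area 677.0 ((484.76239013671875, 296.0038146972656), (160.7212677001953, 66.6214828491211), 0.04226083680987358)
axL area 258.0 ((468.7427978515625, 352.5101013183594), (115.24829864501953, 53.02121353149414), 0.42329835891723633)
rack area 825.0 ((466.59912109375, 344.5168151855469), (105.25798034667969, 82.6641845703125), 14.698617935180664)
plate area 5698.0 ((590.938232421875, 77.46327209472656), (257.9085998535156, 195.92332458496094), 75.815185546875)
(520, 980, 3)
```

View pics/crop.png

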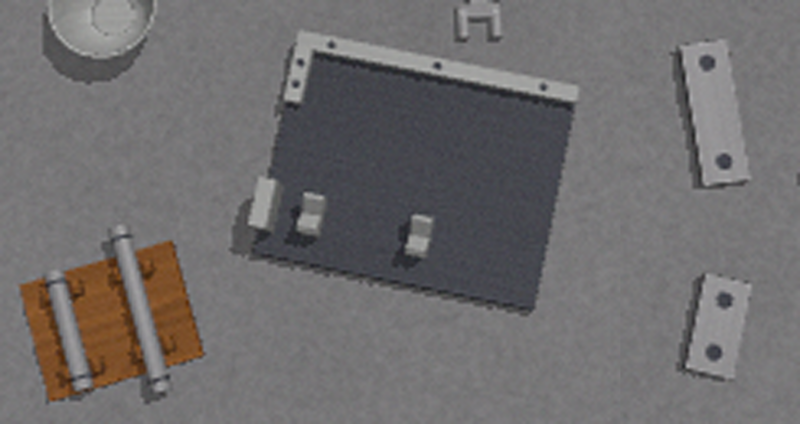

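The crop shows the long bar upper right at (715,112), the short bar at (716,325), the long axle in the rack's right groove at (140,310), and the short axle at (68,330). Next I'll measure the fixture and axle properly with line fits.

```bash
python3 - <<'E'
from h import *
import pickle
d=pickle.load(open('d0.pkl','rb')); c=d['top']; F=c['frame']
g=cv2.GaussianBlur(cv2.cvtColor(F,cv2.COLOR_RGB2GRAY),(3,3),0).astype(float)
def cross(prof,t,rising):
    for i in range(len(prof)-1):
        a,b=prof[i],prof[i+1]
        if (rising and a<t<=b) or (not rising and a>t>=b): return i+(t-a)/(b-a)
# crop scale: 4*800/980=3.265 ; native = crop/3.265+(100,118)
k=3.265
def line(P,n):
    P=np.array(P,np.float32); vx,vy,x,y=cv2.fitLine(P,cv2.DIST_HUBER,0,.01,.01).ravel()
    r=(P-[x,y])@np.array([-vy,vx]); print(n,len(P),'yaw',np.degrees(np.arctan2(vy,vx)),'rms mm',1000*np.sqrt((r**2).mean())); return np.array([x,y]),np.array([vx,vy])
out=[];inn=[]
for u in range(int(330/k+100),int(560/k+100)):
    vm=118+(33+(u-100-300/k)*k/278*57)/k+2
    p=g[int(vm)-7:int(vm)+9,u]; a=cross(p,155,True)
    if a is not None:
        out.append(onz(c,(u,int(vm)-7+a),.022)[:2]); b=cross(p[int(a)+1:],110,False)
        if b is not None: inn.append(onz(c,(u,int(vm)-7+int(a)+1+b),.012)[:2])
A,av=line(out,'rail outer x=95'); B,bv=line(inn,'rail inner x=81 z12')
R=[]
for v in range(int(125/k+118),int(295/k+118)):
    um=100+(576-((v-118)*k-100)*42/210)/k
    p=g[v,int(um)-6:int(um)+7]; a=cross(p,92,True)
    if a is not None: R.append(onz(c,(int(um)-6+a,v),.012)[:2])
C,cv=line(R,'plate right y=-119')
yaw=np.arctan2(av[1],av[0]);  yaw=yaw if yaw>0 else yaw+np.pi
yaw=yaw-np.pi/2; print('fix yaw',np.degrees(yaw))
ex=np.array([np.cos(yaw),np.sin(yaw)]); ey=np.array([-ex[1],ex[0]])
xo=A@ex-.095; xi=B@ex-.081; y0=C@ey+.119; print('x from outer/inner',xo,xi)
for x in(xo,xi): print('origin',x*ex+y0*ey)
# scene cross-check: project fixture corners later; axles: per-row mid of bright in groove
hs=cv2.cvtColor(F,cv2.COLOR_RGB2HSV)
for n,(p,q) in {'long':((121,235),(159,385)),'short':((55,275),(84,385))}.items():
    P=[]
    for t in np.linspace(0.0,1,60):
        uu=100+(p[0]+(q[0]-p[0])*t)/k; vv=118+(p[1]+(q[1]-p[1])*t)/k; v=int(round(vv))
        us=np.arange(int(uu)-4,int(uu)+6); w=np.clip(160-hs[v,us,1].astype(float),0,None)*(hs[v,us,1]<70)*(g[v,us]>125)
        if w.sum()>0: P.append(onz(c,((w*us).sum()/w.sum(),v),.024)[:2])
    X,xv=line(P,n); s=(np.array(P)-X)@xv; print(n,'mid',X+xv*(s.min()+s.max())/2,'len',np.ptp(s))
E
```

```text
rail outer x=95 60 yaw 77.09444 rms mm 0.8224152
rail inner x=81 z12 60 yaw 77.03318 rms mm 0.13038515
plate right y=-119 52 yaw -12.985276 rms mm 0.23864669
fix yaw -12.90556
x from outer/inner 0.56035805 0.5654708
origin [0.590663  0.0688826]
origin [0.5956466  0.06774069]
long 56 yaw 14.809244 rms mm 0.5062675
long mid [0.48020047 0.2918959 ] len 0.12380389206425571
short 56 yaw 14.456479 rms mm 0.59483534
short mid [0.46759849 0.35051106] len 0.09323610309680994
```

Emit:
servo_tool:
  steps:
    - {"dx":0.19,"dy":0.105,"wz":-0.02}
    - {"dx":0.38,"dy":0.21,"wz":-0.04}
    - {"dx":0.57,"dy":0.315,"wz":-0.06}
    - {"dx":0.76,"dy":0.42,"wz":-0.0733}
    - {"dx":0.95,"dy":0.525,"wz":-0.0733}
  jaw: 0.76

```text
$.steps[0]: bad value
```

Emit:
servo_tool:
  steps:
    - {"dx":0.19,"dy":0.105}
    - {"dx":0.38,"dy":0.21}
    - {"dx":0.57,"dy":0.315}
    - {"dx":0.76,"dy":0.42}
    - {"dx":0.95,"dy":0.525}

```text
$.steps[0]: bad value
```

Emit:
servo_tool:
  steps:
    - {"dx":0.19,"dy":0.105}
    - {"dx":0.38,"dy":0.21}
    - {"dx":0.57,"dy":0.315}
    - {"dx":0.76,"dy":0.42}
    - {"dx":0.95,"dy":0.525}

```text
$.steps[0]: bad value
```

Emit:
servo_tool:
  steps:
    - {"dx":0.25,"dy":0.12,"dz":-0.1}
    - {"dx":0.5,"dy":0.24,"dz":-0.3}
    - {"dx":0.75,"dy":0.4,"dz":-0.6}
    - {"dx":0.95,"dy":0.525,"dz":-0.8}
    - {"dx":0.95,"dy":0.525,"dz":-0.8}

```text
$.steps[0]: bad value
```

```bash
python3 - <<'E'
from h import *
c=cam('wrist'); save(c,'w1.png')
o=ctrl.get_obs(); print(o['time_s'],o['eef_pos'],o['eef_rot'],o['wrist_force'],o['opening'])
g=cv2.cvtColor(c['frame'],cv2.COLOR_RGB2GRAY); print(proj(c,[.5726,-.331,.01]),np.median(g))
m=cv2.morphologyEx((g>150).astype(np.uint8),cv2.MORPH_CLOSE,np.ones((7,7)))
cs,_=cv2.findContours(m,0,1)
for k in cs:
  if cv2.contourArea(k)>1500:
    p=np.array([onz(c,q[0],.01)[:2] for q in k],np.float32)*1000; print(cv2.minAreaRect(k)[0],cv2.minAreaRect(p))
E
```

```text
0.2 [ 0.19216901 -0.54160935  0.23073906] [-5.28396572e-04  9.85517881e-01  1.69570710e-01  2.89573425e-05] [-0.34572071  0.55038045 -0.89167541] 0.999566904151884
[ 175.44334281 -317.55409479] 132.0
(287.5036926269531, 218.86497497558594) ((104.85250854492188, -607.5404052734375), (353.2218017578125, 222.9259033203125), 15.020837783813477)
(356.0, 6.0) ((405.7236633300781, -588.1890869140625), (11.982373237609863, 198.37034606933594), 19.470203399658203)
```

View pics/w1.png

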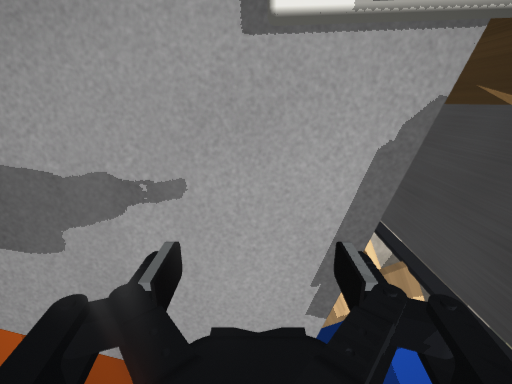

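The arm did not move: every call was refused, probably because each row needs all six keys. The picture shows bare bench with the fingers at the bottom (165,270)/(350,270). Retrying with full rows.

Emit:
servo_tool:
  steps:
    - {"dx":0.19,"dy":0.105,"dz":0,"wx":0,"wy":0,"wz":-0.02}
    - {"dx":0.38,"dy":0.21,"dz":0,"wx":0,"wy":0,"wz":-0.04}
    - {"dx":0.57,"dy":0.315,"dz":0,"wx":0,"wy":0,"wz":-0.06}
    - {"dx":0.76,"dy":0.42,"dz":0,"wx":0,"wy":0,"wz":-0.0733}
    - {"dx":0.95,"dy":0.525,"dz":0,"wx":0,"wy":0,"wz":-0.0733}
  jaw: 0.76

```text
time_s: 0.62
eef_pos: [0.2879, -0.4888, 0.2311]
eef_rot: [-0.0, 0.999, 0.054, -0.0]
wrist_force: [0.3, 0.3, -0.9]
opening: 0.761
grasp_force: 0.0
```

Emit:
servo_tool:
  steps:
    - {"dx":0.19,"dy":0.105,"dz":0,"wx":0,"wy":0,"wz":0}
    - {"dx":0.38,"dy":0.21,"dz":0,"wx":0,"wy":0,"wz":0}
    - {"dx":0.57,"dy":0.315,"dz":0,"wx":0,"wy":0,"wz":0}
    - {"dx":0.76,"dy":0.42,"dz":0,"wx":0,"wy":0,"wz":0}
    - {"dx":0.95,"dy":0.525,"dz":0,"wx":0,"wy":0,"wz":0}

```text
time_s: 1.03
eef_pos: [0.383, -0.4362, 0.2311]
eef_rot: [-0.0, 0.998, 0.055, -0.0]
wrist_force: [0.0, -0.3, -1.2]
opening: 0.758
grasp_force: 0.0
```

Emit:
servo_tool:
  steps:
    - {"dx":0.19,"dy":0.105,"dz":0,"wx":0,"wy":0,"wz":0}
    - {"dx":0.38,"dy":0.21,"dz":0,"wx":0,"wy":0,"wz":0}
    - {"dx":0.57,"dy":0.315,"dz":0,"wx":0,"wy":0,"wz":0}
    - {"dx":0.6,"dy":0.42,"dz":0,"wx":0,"wy":0,"wz":0}
    - {"dx":0.6,"dy":0.53,"dz":0,"wx":0,"wy":0,"wz":0}

```text
time_s: 1.45
eef_pos: [0.4427, -0.3829, 0.2308]
eef_rot: [-0.0, 0.998, 0.056, -0.0]
wrist_force: [0.1, 0.2, -0.6]
opening: 0.763
grasp_force: 0.0
```

```bash
cat > bar.py <<'E'
from h import *
c=cam('wrist'); save(c,'w2.png')
o=ctrl.get_obs(); print(o['time_s'],o['eef_pos'],o['eef_rot'],o['wrist_force'],o['opening'])
g=cv2.cvtColor(c['frame'],cv2.COLOR_RGB2GRAY); print(proj(c,[.5726,-.331,.01]),np.median(g))
m=cv2.morphologyEx((g>165).astype(np.uint8),cv2.MORPH_CLOSE,np.ones((9,9)))
cs,_=cv2.findContours(m,0,1)
for k in cs:
  if cv2.contourArea(k)>1500:
    p=np.array([onz(c,q[0],.01)[:2] for q in k],np.float32)*1000; print(cv2.minAreaRect(k)[0],cv2.minAreaRect(p))
E
python3 bar.py
```

```text
1.5 [ 0.44213564 -0.38099579  0.23072366] [-1.10770705e-03  9.98423728e-01  5.61122099e-02 -5.02867561e-04] [ 0.01046696  1.35798166 -0.36880479] 0.7579000995263498
[226.51873891  54.62630509] 136.0
(423.4422912597656, 141.2115478515625) ((477.6712951660156, -598.5271606445312), (236.7422332763672, 259.6004638671875), 21.202409744262695)
(227.01788330078125, 52.499786376953125) ((571.86962890625, -332.6028137207031), (116.042236328125, 38.87696838378906), 6.182102680206299)
```

View pics/w2.png

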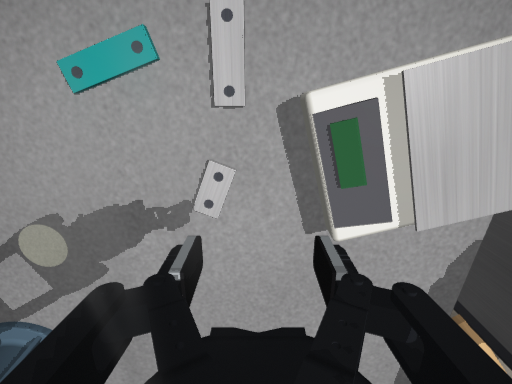

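The picture shows the long bar at (227,50) in line with the fingers and the short bar at (214,190). The turquoise one is at (108,58) and the scale is to the right. The wrist measurement agrees with the top view, so I'll go down and grasp.

Emit:
servo_tool:
  steps:
    - {"dx":0.2,"dy":0.08,"dz":0,"wx":0,"wy":0,"wz":0}
    - {"dx":0.4,"dy":0.16,"dz":-0.1,"wx":0,"wy":0,"wz":0}
    - {"dx":0.6,"dy":0.24,"dz":-0.3,"wx":0,"wy":0,"wz":0}
    - {"dx":0.8,"dy":0.32,"dz":-0.5,"wx":0,"wy":0,"wz":0}
    - {"dx":1,"dy":0.4,"dz":-0.7,"wx":0,"wy":0,"wz":0}

```text
time_s: 1.92
eef_pos: [0.542, -0.3442, 0.1609]
eef_rot: [0.0, 0.999, 0.055, 0.0]
wrist_force: [0.7, 0.3, 0.4]
opening: 0.757
grasp_force: 0.0
```

Emit:
servo_tool:
  steps:
    - {"dx":0.2,"dy":0.1,"dz":-0.2,"wx":0,"wy":0,"wz":0}
    - {"dx":0.31,"dy":0.12,"dz":-0.4,"wx":0,"wy":0,"wz":0}
    - {"dx":0.31,"dy":0.12,"dz":-0.6,"wx":0,"wy":0,"wz":0}
    - {"dx":0.31,"dy":0.12,"dz":-0.8,"wx":0,"wy":0,"wz":0}
    - {"dx":0.31,"dy":0.12,"dz":-1,"wx":0,"wy":0,"wz":0}

```text
time_s: 2.33
eef_pos: [0.5723, -0.3322, 0.0603]
eef_rot: [-0.0, 0.998, 0.055, -0.0]
wrist_force: [0.1, -0.3, 0.8]
opening: 0.766
grasp_force: 0.0
```

Emit:
servo_tool:
  steps:
    - {"dx":0,"dy":0,"dz":-0.2,"wx":0,"wy":0,"wz":0}
    - {"dx":0,"dy":0,"dz":-0.4,"wx":0,"wy":0,"wz":0}
    - {"dx":0,"dy":0,"dz":-0.5,"wx":0,"wy":0,"wz":0}
    - {"dx":0,"dy":0,"dz":-0.57,"wx":0,"wy":0,"wz":0}
    - {"dx":0,"dy":0,"dz":-0.57,"wx":0,"wy":0,"wz":0}

```text
time_s: 2.75
eef_pos: [0.5719, -0.3317, 0.0029]
eef_rot: [-0.001, 0.998, 0.055, -0.001]
wrist_force: [-0.3, -1.4, -0.1]
opening: 0.763
grasp_force: 0.0
```

Emit:
servo_tool:
  steps:
    - {"dx":0,"dy":0,"dz":0,"wx":0,"wy":0,"wz":0}
    - {"dx":0,"dy":0,"dz":0,"wx":0,"wy":0,"wz":0}
    - {"dx":0,"dy":0,"dz":0,"wx":0,"wy":0,"wz":0}
    - {"dx":0,"dy":0,"dz":0,"wx":0,"wy":0,"wz":0}
    - {"dx":0,"dy":0,"dz":0,"wx":0,"wy":0,"wz":0}
  jaw: 0.3

```text
time_s: 3.17
eef_pos: [0.5741, -0.3328, 0.0064]
eef_rot: [0.001, 0.998, 0.055, 0.001]
wrist_force: [-1.4, 0.5, 6.1]
opening: 0.43
grasp_force: 59.6
```

Emit:
servo_tool:
  steps:
    - {"dx":0,"dy":0,"dz":0.15,"wx":0,"wy":0,"wz":0}
    - {"dx":0,"dy":0,"dz":0.4,"wx":0,"wy":0,"wz":0}
    - {"dx":0,"dy":0,"dz":0.65,"wx":0,"wy":0,"wz":0}
    - {"dx":0,"dy":0,"dz":0.85,"wx":0,"wy":0,"wz":0}
    - {"dx":0,"dy":0.1,"dz":1,"wx":0,"wy":0,"wz":0.02}

```text
time_s: 3.58
eef_pos: [0.574, -0.3241, 0.1079]
eef_rot: [0.002, 0.996, 0.086, 0.001]
wrist_force: [-0.1, -0.1, -2.8]
opening: 0.428
grasp_force: 60.6
```

Emit:
servo_tool:
  steps:
    - {"dx":0,"dy":0.2,"dz":0.15,"wx":0,"wy":0,"wz":0.035}
    - {"dx":0,"dy":0.4,"dz":0.26,"wx":0,"wy":0,"wz":0.07}
    - {"dx":0,"dy":0.6,"dz":0.26,"wx":0,"wy":0,"wz":0.105}
    - {"dx":0,"dy":0.8,"dz":0.26,"wx":0,"wy":0,"wz":0.14}
    - {"dx":0,"dy":1,"dz":0.26,"wx":0,"wy":0,"wz":0.173}

```text
time_s: 4.0
eef_pos: [0.5732, -0.221, 0.1316]
eef_rot: [0.0, 0.935, 0.353, 0.0]
wrist_force: [0.3, 0.5, -3.4]
opening: 0.427
grasp_force: 60.6
```

Emit:
servo_tool:
  steps:
    - {"dx":0.05,"dy":0.2,"dz":0,"wx":0,"wy":0,"wz":0.035}
    - {"dx":0.1,"dy":0.4,"dz":0,"wx":0,"wy":0,"wz":0.07}
    - {"dx":0.15,"dy":0.6,"dz":0,"wx":0,"wy":0,"wz":0.105}
    - {"dx":0.2,"dy":0.75,"dz":0,"wx":0,"wy":0,"wz":0.14}
    - {"dx":0.2,"dy":0.8,"dz":0,"wx":0,"wy":0,"wz":0.17}

```text
time_s: 4.42
eef_pos: [0.5937, -0.1393, 0.1312]
eef_rot: [-0.0, 0.808, 0.589, 0.001]
wrist_force: [-0.9, -0.3, -2.4]
opening: 0.431
grasp_force: 60.6
```

Emit:
servo_tool:
  steps:
    - {"dx":0,"dy":0,"dz":0,"wx":0,"wy":0,"wz":0.03}
    - {"dx":0,"dy":0,"dz":0,"wx":0,"wy":0,"wz":0.03}
    - {"dx":0,"dy":0,"dz":0,"wx":0,"wy":0,"wz":0.03}
    - {"dx":0,"dy":0,"dz":0,"wx":0,"wy":0,"wz":0.03}
    - {"dx":0,"dy":0,"dz":0,"wx":0,"wy":0,"wz":0.03}

```text
time_s: 4.83
eef_pos: [0.5931, -0.1423, 0.1305]
eef_rot: [0.0, 0.783, 0.622, 0.0]
wrist_force: [-0.3, 0.2, -4.5]
opening: 0.428
grasp_force: 60.6
```

```bash
python3 - <<'E'
from h import *
import pickle
c=cam('wrist'); save(c,'w3.png'); pickle.dump(c,open('w3.pkl','wb'))
o=ctrl.get_obs(); print(o['time_s'],o['eef_pos'],o['eef_rot'],o['wrist_force'],o['opening'],o['grasp_force'])
yaw=np.radians(-12.97); O=np.array([.594,.068]); ex=np.array([np.cos(yaw),np.sin(yaw)]); ey=np.array([-ex[1],ex[0]])
W=lambda x,y,z:np.r_[O+x*ex+y*ey,z]
for n,p in dict(rail_end=(.081,-.119,.022),plateFR=(-.095,-.119,.012),va=(-.055,-.015,.026),stop=(.058,.105,.022),corner=(.081,.105,.022),tall=(-.055,.105,.048),plateFL=(-.095,.119,.012)).items(): print(n,proj(c,W(*p)))
E
```

```text
4.8833 [ 0.59311091 -0.14229177  0.13042165] [3.22890521e-05 7.82849703e-01 6.22210849e-01 1.58982591e-05] [-0.09152711 -0.67155311 -3.30402933] 0.4281455426411945 60.635515451431274
rail_end [296.76681445  94.14335783]
plateFR [104.41830276  94.87145427]
va [121.98396255 -53.15318182]
stop [ 275.66499713 -289.98387746]
corner [ 312.80100482 -290.16371215]
tall [  64.69727292 -357.37046446]
plateFL [  35.78487236 -300.36750952]
```

View pics/w3.png

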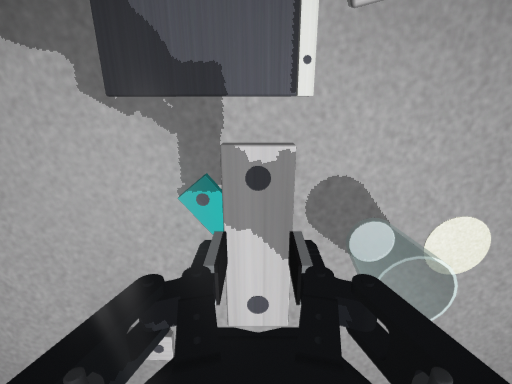

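The picture shows the bar held straight between the fingers (258,235). The plate's near edge is at row 95, with corners (107,95) and the rail end (298,97). That is about 2 mm from the prediction, so I'll shift the fixture origin to (0.5956, 0.0675) and lay the bar down.

Emit:
servo_tool:
  steps:
    - {"dx":0.03,"dy":0.2,"dz":0,"wx":0,"wy":0,"wz":0}
    - {"dx":0.06,"dy":0.4,"dz":0,"wx":0,"wy":0,"wz":0}
    - {"dx":0.09,"dy":0.6,"dz":0,"wx":0,"wy":0,"wz":0}
    - {"dx":0.12,"dy":0.8,"dz":0,"wx":0,"wy":0,"wz":0}
    - {"dx":0.15,"dy":1,"dz":0,"wx":0,"wy":0,"wz":0}

```text
time_s: 5.3
eef_pos: [0.6082, -0.0414, 0.1303]
eef_rot: [-0.0, 0.783, 0.622, -0.0]
wrist_force: [0.7, 0.3, -4.0]
opening: 0.428
grasp_force: 60.6
```

Emit:
servo_tool:
  steps:
    - {"dx":0.03,"dy":0.2,"dz":0,"wx":0,"wy":0,"wz":0}
    - {"dx":0.06,"dy":0.4,"dz":0,"wx":0,"wy":0,"wz":0}
    - {"dx":0.09,"dy":0.6,"dz":0,"wx":0,"wy":0,"wz":0}
    - {"dx":0.12,"dy":0.8,"dz":0,"wx":0,"wy":0,"wz":0}
    - {"dx":0.16,"dy":1,"dz":0,"wx":0,"wy":0,"wz":0}

```text
time_s: 5.72
eef_pos: [0.6242, 0.0588, 0.1302]
eef_rot: [-0.0, 0.783, 0.622, -0.0]
wrist_force: [1.2, 0.7, -3.4]
opening: 0.428
grasp_force: 60.6
```

Emit:
servo_tool:
  steps:
    - {"dx":0,"dy":0.1,"dz":-0.1,"wx":0,"wy":0,"wz":0}
    - {"dx":0,"dy":0.18,"dz":-0.3,"wx":0,"wy":0,"wz":0}
    - {"dx":0,"dy":0.18,"dz":-0.5,"wx":0,"wy":0,"wz":0}
    - {"dx":0,"dy":0.18,"dz":-0.7,"wx":0,"wy":0,"wz":0}
    - {"dx":0,"dy":0.18,"dz":-0.9,"wx":0,"wy":0,"wz":0}

```text
time_s: 6.13
eef_pos: [0.6237, 0.0758, 0.0386]
eef_rot: [-0.0, 0.782, 0.623, -0.0]
wrist_force: [-0.1, 0.7, -3.6]
opening: 0.429
grasp_force: 60.6
```

Emit:
servo_tool:
  steps:
    - {"dx":0,"dy":0,"dz":-0.08,"wx":0,"wy":0,"wz":0}
    - {"dx":0,"dy":0,"dz":-0.14,"wx":0,"wy":0,"wz":0}
    - {"dx":0,"dy":0,"dz":-0.18,"wx":0,"wy":0,"wz":0}
    - {"dx":0,"dy":0,"dz":-0.21,"wx":0,"wy":0,"wz":0}
    - {"dx":0,"dy":0,"dz":-0.21,"wx":0,"wy":0,"wz":0}

```text
time_s: 6.55
eef_pos: [0.6246, 0.0758, 0.0196]
eef_rot: [0.0, 0.782, 0.623, 0.0]
wrist_force: [-0.1, -1.0, -3.7]
opening: 0.432
grasp_force: 60.8
```

Emit:
servo_tool:
  steps:
    - {"dx":0,"dy":0,"dz":-0.005,"wx":0,"wy":0,"wz":0}
    - {"dx":0,"dy":0,"dz":-0.01,"wx":0,"wy":0,"wz":0}
    - {"dx":0,"dy":0,"dz":-0.015,"wx":0,"wy":0,"wz":0}
    - {"dx":0,"dy":0,"dz":-0.02,"wx":0,"wy":0,"wz":0}
    - {"dx":0,"dy":0,"dz":-0.02,"wx":0,"wy":0,"wz":0}

```text
time_s: 6.97
eef_pos: [0.6248, 0.076, 0.0184]
eef_rot: [0.0, 0.782, 0.623, 0.0]
wrist_force: [-2.6, 0.6, 3.5]
opening: 0.429
grasp_force: 62.1
```

Emit:
servo_tool:
  steps:
    - {"dx":0,"dy":0,"dz":0,"wx":0,"wy":0,"wz":0}
    - {"dx":0,"dy":0,"dz":0,"wx":0,"wy":0,"wz":0}
    - {"dx":0,"dy":0,"dz":0.05,"wx":0,"wy":0,"wz":0}
    - {"dx":0,"dy":0,"dz":0.2,"wx":0,"wy":0,"wz":0}
    - {"dx":0,"dy":0,"dz":0.4,"wx":0,"wy":0,"wz":0}
  jaw: 0.68

```text
time_s: 7.38
eef_pos: [0.6228, 0.0761, 0.0562]
eef_rot: [-0.001, 0.782, 0.623, -0.001]
wrist_force: [-0.3, -0.4, 0.2]
opening: 0.677
grasp_force: 0.0
```

Emit:
servo_tool:
  steps:
    - {"dx":-0.1,"dy":0.02,"dz":0,"wx":0,"wy":0,"wz":0}
    - {"dx":-0.2,"dy":0.05,"dz":0,"wx":0,"wy":0,"wz":0}
    - {"dx":-0.3,"dy":0.07,"dz":0,"wx":0,"wy":0,"wz":0}
    - {"dx":-0.44,"dy":0.1,"dz":0,"wx":0,"wy":0,"wz":0}
    - {"dx":-0.44,"dy":0.1,"dz":0,"wx":0,"wy":0,"wz":0}
  jaw: 0

```text
time_s: 7.8
eef_pos: [0.578, 0.0867, 0.0571]
eef_rot: [-0.001, 0.782, 0.623, -0.001]
wrist_force: [0.1, -0.1, -0.8]
opening: 0.003
grasp_force: 0.0
```

```bash
cat > fix.py <<'E'
from h import *
yaw=np.radians(-12.97); O=np.array([.5956,.0675]); ex=np.array([np.cos(yaw),np.sin(yaw)]); ey=np.array([-ex[1],ex[0]])
W=lambda x,y,z:np.r_[O+x*ex+y*ey,z]
fx=lambda p:np.array([(np.array(p[:2])-O)@ex,(np.array(p[:2])-O)@ey])*1000
def stat():
    o=ctrl.get_obs(); print(round(o['time_s'],2),'eef fix',fx(o['eef_pos']).round(1),o['eef_pos'].round(4),'F',o['wrist_force'].round(1),'op',round(o['opening'],3))
def warpfix(c,z,n=None,s=2.5):
    # fixture plane rectification at height z: x -110..110 right->, y up
    P=[(-.11,-.13),(.11,-.13),(.11,.13),(-.11,.13)]
    src=np.float32([proj(c,W(x,y,z)) for x,y in P]); dst=np.float32([((x+.11)*1000*s,(.13-y)*1000*s) for x,y in P])
    im=cv2.warpPerspective(c['frame'][:,:,::-1],cv2.getPerspectiveTransform(src,dst),(int(220*s),int(260*s)))
    if n: cv2.imwrite('pics/'+n,im)
    return im
E
python3 - <<'E'
from fix import *
import pickle
stat(); a=warpfix(cam('top'),.022); c=cam('wrist');b=warpfix(c,.022); 
im=np.hstack([a,b]); cv2.imwrite('pics/f1.png',cv2.resize(im,None,fx=.72,fy=.72)); print(im.shape)
E
```

```text
7.8 eef fix [-21.5  14.8] [0.578  0.0867 0.0571] F [ 0.1 -0.1 -0.8] op 0.003
(650, 1100, 3)
```

View pics/f1.png

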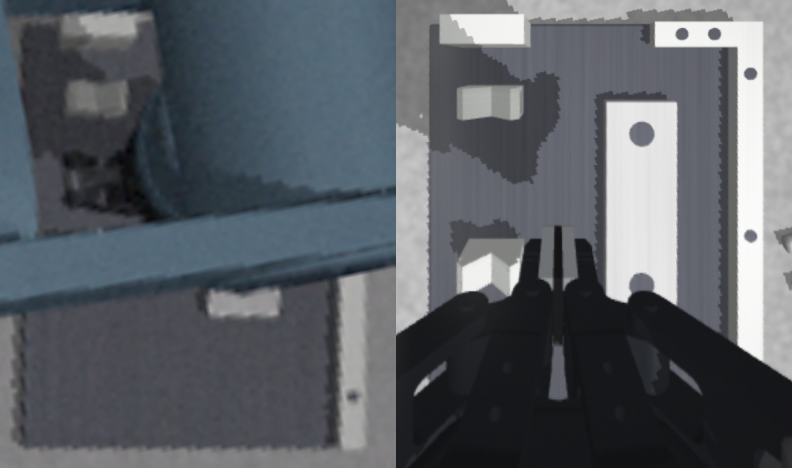

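The rectified wrist view on the right shows the bar flat and parallel to the rail. The gap is about 33 mm to the rail and about 30 mm to the end stop, and the closed fingers stand beside it at (558,250). Now I'll lower and push towards the rail.

Emit:
servo_tool:
  steps:
    - {"dx":0,"dy":0,"dz":-0.15,"wx":0,"wy":0,"wz":0}
    - {"dx":0,"dy":0,"dz":-0.28,"wx":0,"wy":0,"wz":0}
    - {"dx":0,"dy":0,"dz":-0.37,"wx":0,"wy":0,"wz":0}
    - {"dx":0,"dy":0,"dz":-0.42,"wx":0,"wy":0,"wz":0}
    - {"dx":0,"dy":0,"dz":-0.42,"wx":0,"wy":0,"wz":0}
  jaw: 0

```text
time_s: 8.32
eef_pos: [0.5791, 0.086, 0.0134]
eef_rot: [-0.001, 0.782, 0.623, -0.001]
wrist_force: [0.0, -0.7, 0.4]
opening: 0.003
grasp_force: 0.0
```

Emit:
servo_tool:
  steps:
    - {"dx":0.05,"dy":-0.012,"dz":0,"wx":0,"wy":0,"wz":0}
    - {"dx":0.1,"dy":-0.023,"dz":0,"wx":0,"wy":0,"wz":0}
    - {"dx":0.14,"dy":-0.032,"dz":0,"wx":0,"wy":0,"wz":0}
    - {"dx":0.17,"dy":-0.039,"dz":0,"wx":0,"wy":0,"wz":0}
    - {"dx":0.2,"dy":-0.046,"dz":0,"wx":0,"wy":0,"wz":0}

```text
time_s: 8.73
eef_pos: [0.6003, 0.0815, 0.0157]
eef_rot: [-0.0, 0.782, 0.623, -0.0]
wrist_force: [-5.4, 0.7, 4.3]
opening: 0.002
grasp_force: 2.5
```

Emit:
servo_tool:
  steps:
    - {"dx":0.04,"dy":-0.009,"dz":0,"wx":0,"wy":0,"wz":0}
    - {"dx":0.08,"dy":-0.018,"dz":0,"wx":0,"wy":0,"wz":0}
    - {"dx":0.12,"dy":-0.028,"dz":0,"wx":0,"wy":0,"wz":0}
    - {"dx":0.16,"dy":-0.037,"dz":0,"wx":0,"wy":0,"wz":0}
    - {"dx":0.2,"dy":-0.046,"dz":0,"wx":0,"wy":0,"wz":0}

```text
time_s: 9.15
eef_pos: [0.6193, 0.0773, 0.0156]
eef_rot: [-0.001, 0.782, 0.623, -0.001]
wrist_force: [-5.8, 1.4, 6.0]
opening: 0.0
grasp_force: 4.1
```

```bash
cat > v.py <<'E'
from fix import *
import sys
stat(); c=cam('wrist'); b=warpfix(c,.022,s=4); stat()
g=cv2.cvtColor(b,cv2.COLOR_BGR2GRAY)
# bar/rail edges along rows at several y
for y in [float(a) for a in sys.argv[1:]]:
    r=int((130-y)*4); p=g[r-2:r+3].mean(0); t=p>150
    e=np.flatnonzero(np.diff(t.astype(int))); print('y',y,'edges x',(e/4-110).round(1))
for x in (50,60,70):
    q=int((x+110)*4); p=g[:,q-2:q+3].mean(1); e=np.flatnonzero(np.diff((p>150).astype(int))); print('x',x,'edges y',(130-e/4).round(1))
E
python3 v.py 70 50 30
```

```text
9.15 eef fix [20.9 14.8] [0.6193 0.0773 0.0156] F [-5.8  1.4  6. ] op 0.0
9.2 eef fix [22.2 14.8] [0.6205 0.0769 0.0157] F [-0.7  0.4 -0.2] op -0.001
y 70.0 edges x [-87.8 -80.5 -58.8 -53.5 -44.8  27.5  66.8  79.5]
y 50.0 edges x [-88.   28.2  30.5  33.2  34.5  35.8  42.   50.8  66.8  79.5]
y 30.0 edges x [-87.8  28.2  30.5  33.8  34.   36.2  66.8  79.5]
x 50 edges y [123.  118.8 114.8 108.2 104.   74.   62.2  49.8  -6.2]
x 60 edges y [123.5 118.8 104.   74.   -1.5]
x 70 edges y [123.8 118.8 112.8 110.5 104. ]
```

Emit:
servo_tool:
  steps:
    - {"dx":0.03,"dy":-0.007,"dz":0,"wx":0,"wy":0,"wz":0}
    - {"dx":0.06,"dy":-0.014,"dz":0,"wx":0,"wy":0,"wz":0}
    - {"dx":0.08,"dy":-0.018,"dz":0,"wx":0,"wy":0,"wz":0}
    - {"dx":0.09,"dy":-0.021,"dz":0,"wx":0,"wy":0,"wz":0}
    - {"dx":0.1,"dy":-0.023,"dz":0,"wx":0,"wy":0,"wz":0}

```text
time_s: 9.62
eef_pos: [0.6292, 0.075, 0.0156]
eef_rot: [-0.001, 0.782, 0.623, -0.001]
wrist_force: [-7.2, 0.3, 8.1]
opening: -0.0
grasp_force: 5.1
```

Emit:
servo_tool:
  steps:
    - {"dx":0.008,"dy":-0.002,"dz":0,"wx":0,"wy":0,"wz":0}
    - {"dx":0.016,"dy":-0.004,"dz":0,"wx":0,"wy":0,"wz":0}
    - {"dx":0.02,"dy":-0.005,"dz":0,"wx":0,"wy":0,"wz":0}
    - {"dx":0.025,"dy":-0.006,"dz":0,"wx":0,"wy":0,"wz":0}
    - {"dx":0.025,"dy":-0.006,"dz":0,"wx":0,"wy":0,"wz":0}

```text
time_s: 10.03
eef_pos: [0.6315, 0.0744, 0.0156]
eef_rot: [-0.001, 0.782, 0.623, -0.001]
wrist_force: [-7.0, 1.2, 7.1]
opening: -0.001
grasp_force: 5.2
```

```bash
python3 v.py 70 55 40
```

```text
10.03 eef fix [33.5 14.8] [0.6315 0.0744 0.0156] F [-7.   1.2  7.1] op -0.001
10.08 eef fix [33.4 14.8] [0.6315 0.0744 0.0156] F [-6.6  1.8  7.3] op -0.0
y 70.0 edges x [-99.8 -87.  -82.2 -59.2 -55.  -45.8  40. ]
y 55.0 edges x [-104.5  -87.    40.8   42.5   46.    47.    48.2   52.    66.5]
y 40.0 edges x [-109.   -87.    41.    42.5   46.    46.8   48.8   55.8   57.5]
x 50 edges y [123.2 118.5 114.8 108.5 104.   74.    4.5]
x 60 edges y [123.2 118.8 104.   74.   63.   49.2  -6. ]
x 70 edges y [123.5 118.8 112.5 110.5 104.   74.   -1.2]
```

Emit:
servo_tool:
  steps:
    - {"dx":0.004,"dy":-0.001,"dz":0,"wx":0,"wy":0,"wz":0}
    - {"dx":0.008,"dy":-0.002,"dz":0,"wx":0,"wy":0,"wz":0}
    - {"dx":0.01,"dy":-0.002,"dz":0,"wx":0,"wy":0,"wz":0}
    - {"dx":0.01,"dy":-0.002,"dz":0,"wx":0,"wy":0,"wz":0}
    - {"dx":0.01,"dy":-0.002,"dz":0,"wx":0,"wy":0,"wz":0}

```text
time_s: 10.5
eef_pos: [0.6316, 0.0744, 0.0155]
eef_rot: [-0.002, 0.782, 0.623, -0.002]
wrist_force: [-11.6, 1.5, 10.8]
opening: 0.0
grasp_force: 7.0
```

Emit:
servo_tool:
  steps:
    - {"dx":0.006,"dy":-0.001,"dz":0,"wx":0,"wy":0,"wz":0}
    - {"dx":0.012,"dy":-0.003,"dz":0,"wx":0,"wy":0,"wz":0}
    - {"dx":0.018,"dy":-0.004,"dz":0,"wx":0,"wy":0,"wz":0}
    - {"dx":0.02,"dy":-0.005,"dz":0,"wx":0,"wy":0,"wz":0}
    - {"dx":0.02,"dy":-0.005,"dz":0,"wx":0,"wy":0,"wz":0}

```text
time_s: 10.92
eef_pos: [0.6318, 0.0744, 0.0155]
eef_rot: [-0.003, 0.782, 0.623, -0.003]
wrist_force: [-18.0, 2.6, 16.6]
opening: -0.002
grasp_force: 10.9
```

```bash
python3 v.py 70 55 40 |tail -6; python3 - <<'E'
from fix import *
c=cam('wrist'); b=warpfix(c,.022,s=4); cv2.imwrite('pics/f2.png',b[0:560,430:880])
E
```

```text
y 70.0 edges x [-100.2  -87.   -82.5  -59.5  -55.   -46.    40. ]
y 55.0 edges x [-104.8  -87.    41.    43.    46.    47.2   48.5   52.2   66.2]
y 40.0 edges x [-109.5  -86.8   41.2   42.8   46.    47.    48.8   55.8   57.2]
x 50 edges y [123.  118.5 114.5 108.5 104.   74.    5.8]
x 60 edges y [123.  118.5 104.   74.   62.8  49.2  -5.5]
x 70 edges y [123.5 118.8 112.5 110.2 104.   74.   -1. ]
```

View pics/f2.png

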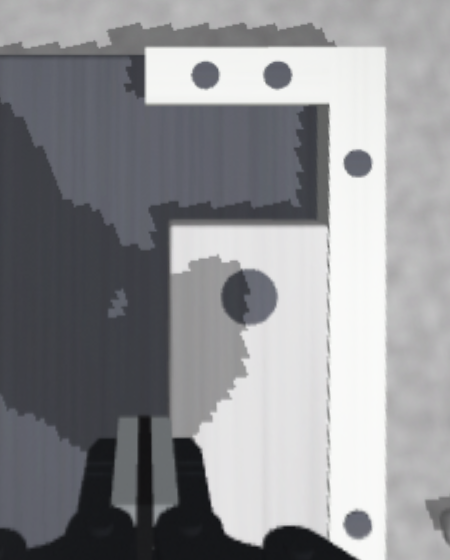

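The picture shows the bar flush along the rail with no visible gap, and its end at row 222 clear of the end stop at row 104. Step 1 looks met; next I'll back off and lift.

Emit:
servo_tool:
  steps:
    - {"dx":-0.05,"dy":0.012,"dz":0,"wx":0,"wy":0,"wz":0}
    - {"dx":-0.1,"dy":0.023,"dz":0,"wx":0,"wy":0,"wz":0}
    - {"dx":-0.15,"dy":0.035,"dz":0.1,"wx":0,"wy":0,"wz":0}
    - {"dx":-0.15,"dy":0.035,"dz":0.3,"wx":0,"wy":0,"wz":0}
    - {"dx":-0.15,"dy":0.035,"dz":0.5,"wx":0,"wy":0,"wz":0}

```text
time_s: 11.43
eef_pos: [0.6197, 0.0768, 0.0654]
eef_rot: [-0.001, 0.782, 0.623, -0.001]
wrist_force: [0.5, -0.1, 0.3]
opening: 0.003
grasp_force: 0.0
```

```bash
python3 - <<'E'
from fix import *
stat(); o=ctrl.get_obs(); print(W(.0597,-.070,0)[:2]-o['eef_pos'][:2])
E
```

```text
11.43 eef fix [21.4 14.5] [0.6197 0.0768 0.0654] F [ 0.5 -0.1  0.3] op 0.003
[ 0.01835204 -0.09092035]
```

Emit:
servo_tool:
  steps:
    - {"dx":0.04,"dy":-0.2,"dz":0,"wx":0,"wy":0,"wz":0}
    - {"dx":0.08,"dy":-0.4,"dz":0,"wx":0,"wy":0,"wz":0}
    - {"dx":0.12,"dy":-0.6,"dz":0,"wx":0,"wy":0,"wz":0}
    - {"dx":0.16,"dy":-0.8,"dz":0,"wx":0,"wy":0,"wz":0}
    - {"dx":0.18,"dy":-0.91,"dz":0,"wx":0,"wy":0,"wz":0}

```text
time_s: 11.85
eef_pos: [0.6395, -0.0165, 0.0663]
eef_rot: [0.001, 0.783, 0.623, 0.0]
wrist_force: [0.7, 0.8, 0.2]
opening: -0.001
grasp_force: 0.0
```

Emit:
servo_tool:
  steps:
    - {"dx":0,"dy":0,"dz":-0.15,"wx":0,"wy":0,"wz":0}
    - {"dx":0,"dy":0,"dz":-0.3,"wx":0,"wy":0,"wz":0}
    - {"dx":0,"dy":0,"dz":-0.43,"wx":0,"wy":0,"wz":0}
    - {"dx":0,"dy":0,"dz":-0.5,"wx":0,"wy":0,"wz":0}
    - {"dx":0,"dy":0,"dz":-0.5,"wx":0,"wy":0,"wz":0}

```text
time_s: 12.27
eef_pos: [0.6371, -0.0136, 0.0132]
eef_rot: [-0.001, 0.782, 0.623, -0.001]
wrist_force: [-0.6, 0.1, 0.0]
opening: 0.002
grasp_force: 0.0
```

Emit:
servo_tool:
  steps:
    - {"dx":0.01,"dy":0.044,"dz":0,"wx":0,"wy":0,"wz":0}
    - {"dx":0.02,"dy":0.088,"dz":0,"wx":0,"wy":0,"wz":0}
    - {"dx":0.03,"dy":0.131,"dz":0,"wx":0,"wy":0,"wz":0}
    - {"dx":0.04,"dy":0.175,"dz":0,"wx":0,"wy":0,"wz":0}
    - {"dx":0.05,"dy":0.219,"dz":0,"wx":0,"wy":0,"wz":0}

```text
time_s: 12.68
eef_pos: [0.6445, 0.0077, 0.0163]
eef_rot: [0.001, 0.782, 0.623, 0.0]
wrist_force: [-0.3, -3.9, 3.3]
opening: 0.001
grasp_force: 1.9
```

```bash
python3 v.py 70 55 40
```

```text
12.68 eef fix [ 61.1 -47.3] [0.6445 0.0077 0.0163] F [-0.3 -3.9  3.3] op 0.001
12.73 eef fix [ 61.  -46.5] [0.6446 0.0085 0.0162] F [-0.1 -2.4  1.8] op -0.0
y 70.0 edges x [-49.2 -48.2  40.   55.2  63.5]
y 55.0 edges x [39.8 79.2 79.5]
y 40.0 edges x [39.8]
x 50 edges y [ 75.2 -36. ]
x 60 edges y [  75.2   71.5   57.8  -12.   -27.   -36.  -108.5 -110.5]
x 70 edges y [ 75.2 -36.2]
```

Emit:
servo_tool:
  steps:
    - {"dx":0.009,"dy":0.039,"dz":0,"wx":0,"wy":0,"wz":0}
    - {"dx":0.018,"dy":0.078,"dz":0,"wx":0,"wy":0,"wz":0}
    - {"dx":0.027,"dy":0.117,"dz":0,"wx":0,"wy":0,"wz":0}
    - {"dx":0.036,"dy":0.156,"dz":0,"wx":0,"wy":0,"wz":0}
    - {"dx":0.045,"dy":0.195,"dz":0,"wx":0,"wy":0,"wz":0}

```text
time_s: 13.15
eef_pos: [0.6484, 0.0273, 0.0155]
eef_rot: [0.0, 0.782, 0.623, 0.0]
wrist_force: [-2.1, -6.1, 3.7]
opening: -0.002
grasp_force: 2.5
```

Emit:
servo_tool:
  steps:
    - {"dx":0.004,"dy":0.015,"dz":0,"wx":0,"wy":0,"wz":0}
    - {"dx":0.007,"dy":0.03,"dz":0,"wx":0,"wy":0,"wz":0}
    - {"dx":0.01,"dy":0.044,"dz":0,"wx":0,"wy":0,"wz":0}
    - {"dx":0.013,"dy":0.058,"dz":0,"wx":0,"wy":0,"wz":0}
    - {"dx":0.013,"dy":0.058,"dz":0,"wx":0,"wy":0,"wz":0}

```text
time_s: 13.57
eef_pos: [0.6488, 0.0294, 0.0154]
eef_rot: [0.001, 0.782, 0.623, -0.003]
wrist_force: [-5.5, -17.3, 6.0]
opening: 0.001
grasp_force: 9.2
```

```bash
python3 v.py 90 60 40
```

```text
13.57 eef fix [ 60.4 -25.2] [0.6488 0.0294 0.0154] F [ -5.5 -17.3   6. ] op 0.001
13.62 eef fix [ 60.4 -25.2] [0.6488 0.0294 0.0154] F [ -5.5 -17.7   7.2] op -0.002
y 90.0 edges x [39.5 53.2 65.  79.  79.5 83.5 90. ]
y 60.0 edges x [39.5 79.  79.5]
y 40.0 edges x [40.  79.  79.5]
x 50 edges y [ 97. -14.]
x 60 edges y [ 97.   93.2  79.5   9.5  -5.  -14.2]
x 70 edges y [ 97.  -14.2]
```

Emit:
servo_tool:
  steps:
    - {"dx":-0.02,"dy":-0.09,"dz":0,"wx":0,"wy":0,"wz":0}
    - {"dx":-0.04,"dy":-0.17,"dz":0.1,"wx":0,"wy":0,"wz":0}
    - {"dx":-0.04,"dy":-0.17,"dz":0.4,"wx":0,"wy":0,"wz":0}
    - {"dx":-0.04,"dy":-0.17,"dz":0.7,"wx":0,"wy":0,"wz":0}
    - {"dx":-0.04,"dy":-0.17,"dz":1,"wx":0,"wy":0,"wz":0}

```text
time_s: 14.03
eef_pos: [0.6446, 0.0167, 0.1159]
eef_rot: [-0.001, 0.782, 0.623, -0.0]
wrist_force: [1.0, -0.2, 0.2]
opening: -0.0
grasp_force: 0.0
```

Emit:
servo_tool:
  steps:
    - {"dx":-0.05,"dy":0.1,"dz":0.1,"wx":0,"wy":0,"wz":0}
    - {"dx":-0.1,"dy":0.2,"dz":0.2,"wx":0,"wy":0,"wz":0}
    - {"dx":-0.15,"dy":0.2,"dz":0.4,"wx":0,"wy":0,"wz":0}
    - {"dx":-0.2,"dy":0.2,"dz":0.5,"wx":0,"wy":0,"wz":0}
    - {"dx":-0.2,"dy":0.2,"dz":0.5,"wx":0,"wy":0,"wz":0}

```text
time_s: 14.45
eef_pos: [0.6254, 0.0371, 0.167]
eef_rot: [0.001, 0.782, 0.623, 0.001]
wrist_force: [0.9, 0.4, -0.2]
opening: 0.006
grasp_force: 0.0
```

```bash
python3 v.py 90 60 40; python3 - <<'E'
from fix import *
c=cam('wrist'); b=warpfix(c,.022,s=3); cv2.imwrite('pics/f3.png',b[0:590])
E
```

```text
14.45 eef fix [ 35.9 -22.9] [0.6254 0.0371 0.167 ] F [ 0.9  0.4 -0.2] op 0.006
14.5 eef fix [ 35.8 -23.3] [0.6253 0.0367 0.1657] F [ 0.1 -0.8 -0.5] op -0.002
y 90.0 edges x [39.5 53.2 65.  83.  89.5]
y 60.0 edges x [-93.   39.5  78.5  79.2]
y 40.0 edges x [-93.   39.5  78.5  79.2]
x 50 edges y [124.  118.5 114.2 108.5 -15.5]
x 60 edges y [124.  118.5  93.   79.2   9.   -4.5 -15.5]
x 70 edges y [ 128.5  128.   122.8  118.8  111.5  111.2  -15.5 -113.8 -124.5]
```

View pics/f3.png

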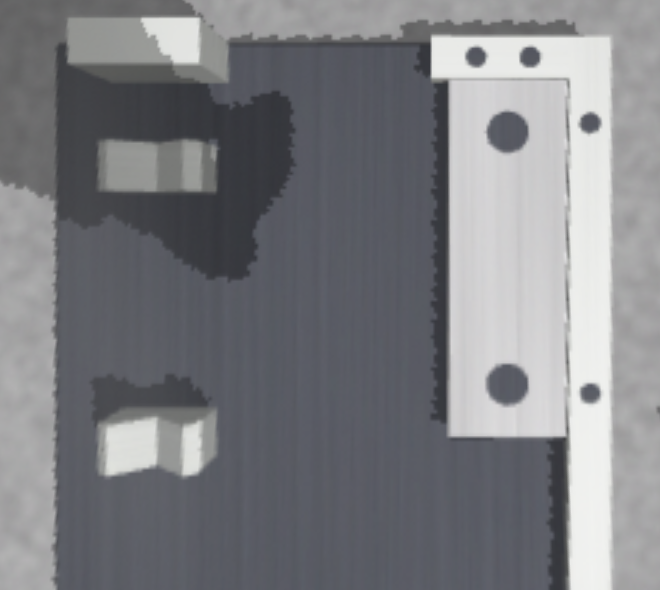

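The rectified view shows the bar seated against both the rail and the end stop, spanning rows 79–437 with no visible gap at the stop and under 1 mm at the rail. Now the axle: I'll go to a viewing pose in front of the rack.

Emit:
servo_tool:
  steps:
    - {"dx":-0.17,"dy":0.14,"dz":0.1,"wx":0,"wy":0,"wz":-0.025}
    - {"dx":-0.34,"dy":0.28,"dz":0.2,"wx":0,"wy":0,"wz":-0.05}
    - {"dx":-0.51,"dy":0.42,"dz":0.3,"wx":0,"wy":0,"wz":-0.08}
    - {"dx":-0.68,"dy":0.56,"dz":0.35,"wx":0,"wy":0,"wz":-0.1}
    - {"dx":-0.85,"dy":0.71,"dz":0.35,"wx":0,"wy":0,"wz":-0.1153}
  jaw: 0.47

```text
time_s: 14.97
eef_pos: [0.5398, 0.1073, 0.1998]
eef_rot: [-0.0, 0.883, 0.47, -0.0]
wrist_force: [1.3, -0.0, 0.4]
opening: 0.467
grasp_force: 0.0
```

Emit:
servo_tool:
  steps:
    - {"dx":-0.17,"dy":0.14,"dz":0,"wx":0,"wy":0,"wz":-0.025}
    - {"dx":-0.34,"dy":0.28,"dz":0,"wx":0,"wy":0,"wz":-0.05}
    - {"dx":-0.51,"dy":0.42,"dz":0,"wx":0,"wy":0,"wz":-0.08}
    - {"dx":-0.68,"dy":0.56,"dz":0,"wx":0,"wy":0,"wz":-0.1}
    - {"dx":-0.85,"dy":0.71,"dz":0,"wx":0,"wy":0,"wz":-0.1153}

```text
time_s: 15.38
eef_pos: [0.4539, 0.1783, 0.1985]
eef_rot: [-0.0, 0.953, 0.303, -0.001]
wrist_force: [0.3, 0.2, -0.3]
opening: 0.47
grasp_force: 0.0
```

Emit:
servo_tool:
  steps:
    - {"dx":-0.17,"dy":0.14,"dz":0,"wx":0,"wy":0,"wz":-0.025}
    - {"dx":-0.34,"dy":0.28,"dz":0,"wx":0,"wy":0,"wz":-0.05}
    - {"dx":-0.51,"dy":0.42,"dz":0,"wx":0,"wy":0,"wz":-0.08}
    - {"dx":-0.68,"dy":0.56,"dz":0,"wx":0,"wy":0,"wz":-0.1}
    - {"dx":-0.8,"dy":0.65,"dz":0,"wx":0,"wy":0,"wz":-0.1153}

```text
time_s: 15.8
eef_pos: [0.3733, 0.2436, 0.1986]
eef_rot: [-0.0, 0.992, 0.127, -0.002]
wrist_force: [0.5, 0.1, 0.0]
opening: 0.469
grasp_force: 0.0
```

Emit:
servo_tool:
  steps:
    - {"dx":0,"dy":0,"dz":0,"wx":0,"wy":0,"wz":0}
    - {"dx":0,"dy":0,"dz":0,"wx":0,"wy":0,"wz":0}
    - {"dx":0,"dy":0,"dz":0,"wx":0,"wy":0,"wz":0}
    - {"dx":0,"dy":0,"dz":0,"wx":0,"wy":0,"wz":0}
    - {"dx":0,"dy":0,"dz":0,"wx":0,"wy":0,"wz":0}

```text
time_s: 16.22
eef_pos: [0.3761, 0.2424, 0.2]
eef_rot: [0.0, 0.992, 0.129, -0.0]
wrist_force: [0.2, -0.2, 0.8]
opening: 0.466
grasp_force: 0.0
```

```bash
python3 - <<'E'
from h import *
import pickle
c=cam('wrist'); save(c,'w5.png'); pickle.dump(c,open('w5.pkl','wb'))
o=ctrl.get_obs(); print(o['time_s'],o['eef_pos'],o['eef_rot'],o['opening'], 'yaw',np.degrees(2*np.arctan2(o['eef_rot'][2],o['eef_rot'][1])))
y=np.radians(14.8)
for s in(-.07,0,.07): print(proj(c,[.480+s*np.cos(y),.292+s*np.sin(y),.021]))
F=c['frame']; hs=cv2.cvtColor(F,cv2.COLOR_RGB2HSV); m=((hs[:,:,1]<40)&(hs[:,:,2]>150)).astype(np.uint8)
for k in cv2.findContours(m,0,1)[0]:
  if cv2.contourArea(k)>400: print(cv2.minAreaRect(k),cv2.contourArea(k))
E
```

```text
16.2667 [0.37605063 0.24245699 0.20009292] [ 6.63869573e-05  9.91709076e-01  1.28503251e-01 -1.33401666e-04] 0.4737818416948527 yaw 14.766219065423318
[238.74670998 134.44568737]
[237.25323078  70.13750786]
[235.51555526  -4.68559616]
((431.75860595703125, 280.89654541015625), (40.11019515991211, 53.108863830566406), 68.19859313964844) 1636.0
((122.90089416503906, 118.3121337890625), (36.171234130859375, 62.769325256347656), 22.380136489868164) 600.0
((268.6524963378906, 180.23316955566406), (224.2510223388672, 321.15008544921875), 62.927921295166016) 25863.5
((182.75173950195312, 64.02069091796875), (78.8932113647461, 10.463730812072754), 85.2363510131836) 711.0
((238.2288360595703, 61.48481369018555), (119.16163635253906, 10.101974487304688), 88.80650329589844) 1065.0
```

View pics/w5.png

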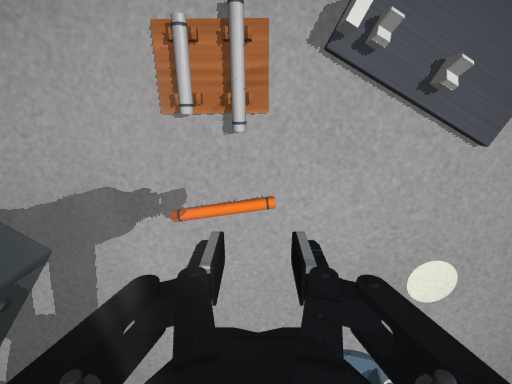

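The picture shows the long axle in the rack's right groove, along column 237 with its near end at row 131. The short one is at (182,64) and the orange one at (223,208). I'll work out the exact centre.

```bash
python3 - <<'E'
from h import *
import pickle
c=pickle.load(open('w5.pkl','rb')); F=c['frame']; hs=cv2.cvtColor(F,cv2.COLOR_RGB2HSV)
y=np.radians(14.8); ex=np.array([np.cos(y),np.sin(y)]); ey=np.array([-ex[1],ex[0]])
m=((hs[:,:,1]<60)&(hs[:,:,2]>120)).astype(np.uint8)
P=[]
for v in range(18,120):
    us=np.arange(226,252); w=m[v,us]
    if 6<w.sum()<20: P.append(onz(c,(us[w>0].mean()+.0,v),.021)[:2])
P=np.array(P); q=cv2.fitLine(P.astype(np.float32),cv2.DIST_HUBER,0,.01,.01).ravel(); print('axis yaw',np.degrees(np.arctan2(q[1],q[0])),'lateral',np.median(P@ey),'n',len(P))
print('pred lateral',np.array([.480,.292])@ey, 'pred along',np.array([.480,.292])@ex)
print([ (v,int(hs[v,239,2]),int(hs[v,239,1])) for v in range(122,138)])
e=onz(c,(239.5,131.5),.019)[:2]; print('near end along',e@ex,'-> centre',e@ex+.07)
wood=((hs[:,:,1]>120)&(hs[:,:,2]>60)).astype(np.uint8); wood[:,280:]=0; wood[150:]=0
k=max(cv2.findContours(cv2.morphologyEx(wood,cv2.MORPH_CLOSE,np.ones((25,25))),0,1)[0],key=cv2.contourArea)
r=cv2.minAreaRect(np.array([onz(c,p[0],.006)[:2] for p in k],np.float32)*1000); print('rack',r)
ctr=np.array(r[0])/1000; print('rack along',ctr@ex,'lat',ctr@ey)
s=ctr@ex; L=np.median(P@ey); print('grasp',s*ex+L*ey)
E
```

```text
axis yaw 15.074345 lateral 0.15871062820536952 n 102
pred lateral 0.15969846566332266 pred along 0.5386653878473914
[(122, 88, 26), (123, 91, 20), (124, 128, 10), (125, 193, 4), (126, 193, 4), (127, 192, 3), (128, 192, 3), (129, 192, 1), (130, 191, 1), (131, 178, 1), (132, 131, 2), (133, 151, 2), (134, 152, 2), (135, 152, 2), (136, 151, 2), (137, 151, 3)]
near end along 0.47188670274625866 -> centre 0.5418867027462586
rack ((475.9241638183594, 322.168212890625), (99.69477081298828, 129.3621826171875), 15.448609352111816)
rack along 0.5424311161062749 lat 0.1899069545410188
grasp [0.48389313 0.29200687]
```

Emit:
servo_tool:
  steps:
    - {"dx":0.2,"dy":0.1,"dz":0,"wx":0,"wy":0,"wz":0}
    - {"dx":0.4,"dy":0.2,"dz":-0.1,"wx":0,"wy":0,"wz":0}
    - {"dx":0.6,"dy":0.3,"dz":-0.3,"wx":0,"wy":0,"wz":0}
    - {"dx":0.8,"dy":0.4,"dz":-0.5,"wx":0,"wy":0,"wz":0}
    - {"dx":1,"dy":0.48,"dz":-0.7,"wx":0,"wy":0,"wz":0}

```text
time_s: 16.68
eef_pos: [0.4771, 0.2913, 0.1295]
eef_rot: [-0.0, 0.992, 0.129, 0.0]
wrist_force: [-0.1, -0.1, 0.3]
opening: 0.469
grasp_force: 0.0
```

Emit:
servo_tool:
  steps:
    - {"dx":0.08,"dy":0.016,"dz":-0.2,"wx":0,"wy":0,"wz":0}
    - {"dx":0.08,"dy":0.016,"dz":-0.4,"wx":0,"wy":0,"wz":0}
    - {"dx":0.08,"dy":0.016,"dz":-0.55,"wx":0,"wy":0,"wz":0}
    - {"dx":0.08,"dy":0.016,"dz":-0.7,"wx":0,"wy":0,"wz":0}
    - {"dx":0.08,"dy":0.016,"dz":-0.7,"wx":0,"wy":0,"wz":0}

```text
time_s: 17.1
eef_pos: [0.4815, 0.2912, 0.0567]
eef_rot: [0.001, 0.992, 0.129, -0.003]
wrist_force: [-2.1, -1.0, -0.8]
opening: 0.471
grasp_force: 0.0
```

```bash
python3 - <<'E'
from h import *
c=cam('wrist'); cv2.imwrite('pics/w6.png',c['frame'][:,:,::-1])
o=ctrl.get_obs(); print(o['eef_pos'],o['wrist_force'])
hs=cv2.cvtColor(c['frame'],cv2.COLOR_RGB2HSV)
y=np.radians(14.8); ex=np.array([np.cos(y),np.sin(y)]); ey=np.array([-ex[1],ex[0]])
for s in(0.02,.04,.06): print(proj(c,[*(o['eef_pos'][:2]+s*ex),.021]))
E
```

```text
[0.48242107 0.29164761 0.0584715 ] [-0.23411493 -0.18590248  0.74375535]
[256.0058126  190.36717667]
[255.91722095 162.55894541]
[255.82207996 132.69493201]
```

View pics/w6.png

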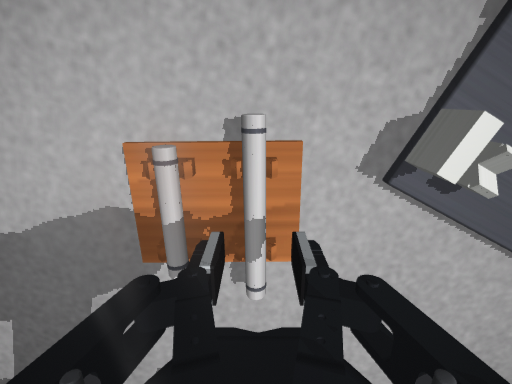

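The axle (column 255) is centred between the fingers (columns 220–295), and the short axle at (175,210) is clear. I'll descend and grip.

Emit:
servo_tool:
  steps:
    - {"dx":0,"dy":0,"dz":-0.12,"wx":0,"wy":0,"wz":0}
    - {"dx":0,"dy":0,"dz":-0.26,"wx":0,"wy":0,"wz":0}
    - {"dx":0,"dy":0,"dz":-0.38,"wx":0,"wy":0,"wz":0}
    - {"dx":0,"dy":0,"dz":-0.48,"wx":0,"wy":0,"wz":0}
    - {"dx":0,"dy":0,"dz":-0.48,"wx":0,"wy":0,"wz":0}

```text
time_s: 17.57
eef_pos: [0.4822, 0.292, 0.0102]
eef_rot: [0.0, 0.992, 0.129, -0.002]
wrist_force: [-0.3, -0.5, 0.4]
opening: 0.467
grasp_force: 0.0
```

Emit:
servo_tool:
  steps:
    - {"dx":0,"dy":0,"dz":0,"wx":0,"wy":0,"wz":0}
    - {"dx":0,"dy":0,"dz":0,"wx":0,"wy":0,"wz":0}
    - {"dx":0,"dy":0,"dz":0,"wx":0,"wy":0,"wz":0}
    - {"dx":0,"dy":0,"dz":0,"wx":0,"wy":0,"wz":0}
    - {"dx":0,"dy":0,"dz":0,"wx":0,"wy":0,"wz":0}
  jaw: 0.05

```text
time_s: 17.98
eef_pos: [0.4837, 0.2938, 0.0132]
eef_rot: [-0.001, 0.992, 0.129, 0.001]
wrist_force: [-2.3, 5.4, 0.1]
opening: 0.163
grasp_force: 58.5
```

Emit:
servo_tool:
  steps:
    - {"dx":0,"dy":0,"dz":0.1,"wx":0,"wy":0,"wz":0}
    - {"dx":0,"dy":0,"dz":0.3,"wx":0,"wy":0,"wz":0}
    - {"dx":0,"dy":0,"dz":0.55,"wx":0,"wy":0,"wz":0}
    - {"dx":0,"dy":0,"dz":0.8,"wx":0,"wy":0,"wz":0}
    - {"dx":0,"dy":0,"dz":1,"wx":0,"wy":0,"wz":0}

```text
time_s: 18.4
eef_pos: [0.4841, 0.2925, 0.115]
eef_rot: [0.0, 0.992, 0.129, 0.001]
wrist_force: [1.0, -0.2, -2.6]
opening: 0.159
grasp_force: 58.6
```

Emit:
servo_tool:
  steps:
    - {"dx":0,"dy":-0.1,"dz":0.2,"wx":0,"wy":0,"wz":0.03}
    - {"dx":0,"dy":-0.2,"dz":0.2,"wx":0,"wy":0,"wz":0.065}
    - {"dx":0.1,"dy":-0.3,"dz":0.2,"wx":0,"wy":0,"wz":0.1}
    - {"dx":0.15,"dy":-0.45,"dz":0.2,"wx":0,"wy":0,"wz":0.135}
    - {"dx":0.2,"dy":-0.6,"dz":0.2,"wx":0,"wy":0,"wz":0.17}

```text
time_s: 18.82
eef_pos: [0.504, 0.2319, 0.1335]
eef_rot: [0.0, 0.921, 0.389, 0.001]
wrist_force: [0.7, -0.9, -2.1]
opening: 0.161
grasp_force: 58.7
```

Emit:
servo_tool:
  steps:
    - {"dx":0.1,"dy":-0.2,"dz":0,"wx":0,"wy":0,"wz":0.035}
    - {"dx":0.2,"dy":-0.4,"dz":0,"wx":0,"wy":0,"wz":0.07}
    - {"dx":0.3,"dy":-0.6,"dz":0,"wx":0,"wy":0,"wz":0.105}
    - {"dx":0.4,"dy":-0.8,"dz":0,"wx":0,"wy":0,"wz":0.14}
    - {"dx":0.4,"dy":-1,"dz":0,"wx":0,"wy":0,"wz":0.175}

```text
time_s: 19.23
eef_pos: [0.5453, 0.131, 0.1336]
eef_rot: [0.001, 0.782, 0.624, 0.001]
wrist_force: [0.5, -0.7, -2.7]
opening: 0.16
grasp_force: 58.8
```

Emit:
servo_tool:
  steps:
    - {"dx":0.02,"dy":-0.2,"dz":0,"wx":0,"wy":0,"wz":0}
    - {"dx":0.02,"dy":-0.28,"dz":0,"wx":0,"wy":0,"wz":0}
    - {"dx":0.02,"dy":-0.28,"dz":0,"wx":0,"wy":0,"wz":0}
    - {"dx":0.02,"dy":-0.28,"dz":0,"wx":0,"wy":0,"wz":0}
    - {"dx":0.02,"dy":-0.28,"dz":0,"wx":0,"wy":0,"wz":0}

```text
time_s: 19.65
eef_pos: [0.5453, 0.1053, 0.1326]
eef_rot: [-0.0, 0.783, 0.622, 0.0]
wrist_force: [-0.8, 0.2, -2.7]
opening: 0.158
grasp_force: 58.8
```

```bash
sed -i 's/O=np.array(\[.5956,.0675\])/O=np.array([.5938,.0669])/' fix.py; python3 - <<'E'
from fix import *
stat(); o=ctrl.get_obs(); print('yaw',np.degrees(2*np.arctan2(o['eef_rot'][2],o['eef_rot'][1])),o['grasp_force'])
c=cam('wrist')
z=o['eef_pos'][2]+.0078
im=c['frame'][:,:,::-1].copy(); p=o['eef_pos'][:2]
for s in (-.07,.07): print('axle end pred',s,proj(c,np.r_[p+s*ey,z]))
print('tall stop top face inner ends',proj(c,W(-.075,.105,.048)),proj(c,W(-.035,.105,.048)),'Vb groove',proj(c,W(-.055,.075,.026)))
cv2.imwrite('pics/w7.png',im)
E
```

```text
19.65 eef fix [-55.8  26.6] [0.5453 0.1053 0.1326] F [-0.8  0.2 -2.7] op 0.158
yaw 76.91627886914041 58.779112100601196
axle end pred -0.07 [258.07796887 342.04407659]
axle end pred 0.07 [257.50149301 123.4072968 ]
tall stop top face inner ends [233.99814531 103.78418144] [283.36962785 103.64879801] Vb groove [258.65554976 137.63410985]
```

View pics/w7.png

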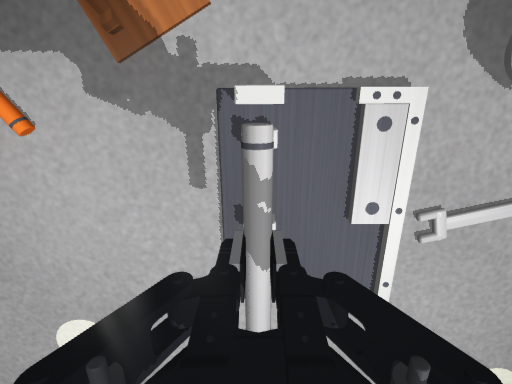

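The picture shows the axle (column 258) lined up with the V-blocks, its end at row 123 and the tall stop face at row 103, all within a pixel of prediction. The bar is still seated. Lowering now.

Emit:
servo_tool:
  steps:
    - {"dx":0.008,"dy":0,"dz":-0.2,"wx":0,"wy":0,"wz":0}
    - {"dx":0.008,"dy":0,"dz":-0.45,"wx":0,"wy":0,"wz":0}
    - {"dx":0.008,"dy":0,"dz":-0.7,"wx":0,"wy":0,"wz":0}
    - {"dx":0.008,"dy":0,"dz":-0.9,"wx":0,"wy":0,"wz":0}
    - {"dx":0.008,"dy":0,"dz":-0.98,"wx":0,"wy":0,"wz":0}

```text
time_s: 20.12
eef_pos: [0.5441, 0.1056, 0.0314]
eef_rot: [-0.001, 0.783, 0.622, -0.002]
wrist_force: [1.1, -3.4, 20.8]
opening: 0.159
grasp_force: 61.8
```

Emit:
servo_tool:
  steps:
    - {"dx":0,"dy":0,"dz":-0.005,"wx":0,"wy":0,"wz":0}
    - {"dx":0,"dy":0,"dz":-0.01,"wx":0,"wy":0,"wz":0}
    - {"dx":0,"dy":0,"dz":-0.015,"wx":0,"wy":0,"wz":0}
    - {"dx":0,"dy":0,"dz":-0.02,"wx":0,"wy":0,"wz":0}
    - {"dx":0,"dy":0,"dz":-0.02,"wx":0,"wy":0,"wz":0}

```text
time_s: 20.53
eef_pos: [0.547, 0.1047, 0.0333]
eef_rot: [0.001, 0.783, 0.622, 0.001]
wrist_force: [-0.3, 0.2, -2.1]
opening: 0.16
grasp_force: 59.0
```

Emit:
servo_tool:
  steps:
    - {"dx":0,"dy":0,"dz":-0.005,"wx":0,"wy":0,"wz":0}
    - {"dx":0,"dy":0,"dz":-0.01,"wx":0,"wy":0,"wz":0}
    - {"dx":0,"dy":0,"dz":-0.015,"wx":0,"wy":0,"wz":0}
    - {"dx":0,"dy":0,"dz":-0.02,"wx":0,"wy":0,"wz":0}
    - {"dx":0,"dy":0,"dz":-0.02,"wx":0,"wy":0,"wz":0}

```text
time_s: 20.95
eef_pos: [0.5462, 0.1045, 0.0302]
eef_rot: [-0.0, 0.783, 0.622, -0.0]
wrist_force: [-0.2, 0.5, -2.9]
opening: 0.162
grasp_force: 59.0
```

Emit:
servo_tool:
  steps:
    - {"dx":0,"dy":0,"dz":-0.005,"wx":0,"wy":0,"wz":0}
    - {"dx":0,"dy":0,"dz":-0.01,"wx":0,"wy":0,"wz":0}
    - {"dx":0,"dy":0,"dz":-0.015,"wx":0,"wy":0,"wz":0}
    - {"dx":0,"dy":0,"dz":-0.015,"wx":0,"wy":0,"wz":0}
    - {"dx":0,"dy":0,"dz":-0.015,"wx":0,"wy":0,"wz":0}

```text
time_s: 21.37
eef_pos: [0.5466, 0.1045, 0.0291]
eef_rot: [0.0, 0.783, 0.622, 0.0]
wrist_force: [-0.5, -0.2, 0.9]
opening: 0.161
grasp_force: 59.3
```

Emit:
servo_tool:
  steps:
    - {"dx":0.004,"dy":0.016,"dz":-0.003,"wx":0,"wy":0,"wz":0}
    - {"dx":0.007,"dy":0.032,"dz":-0.003,"wx":0,"wy":0,"wz":0}
    - {"dx":0.011,"dy":0.048,"dz":-0.003,"wx":0,"wy":0,"wz":0}
    - {"dx":0.015,"dy":0.063,"dz":-0.003,"wx":0,"wy":0,"wz":0}
    - {"dx":0.015,"dy":0.063,"dz":-0.003,"wx":0,"wy":0,"wz":0}

```text
time_s: 21.78
eef_pos: [0.5477, 0.1098, 0.029]
eef_rot: [0.001, 0.783, 0.622, -0.001]
wrist_force: [-4.1, -5.9, 6.1]
opening: 0.16
grasp_force: 59.8
```

Emit:
servo_tool:
  steps:
    - {"dx":0.001,"dy":0.005,"dz":0,"wx":0,"wy":0,"wz":0}
    - {"dx":0.002,"dy":0.01,"dz":0,"wx":0,"wy":0,"wz":0}
    - {"dx":0.003,"dy":0.015,"dz":0,"wx":0,"wy":0,"wz":0}
    - {"dx":0.005,"dy":0.02,"dz":0,"wx":0,"wy":0,"wz":0}
    - {"dx":0.005,"dy":0.02,"dz":0,"wx":0,"wy":0,"wz":0}

```text
time_s: 22.2
eef_pos: [0.5482, 0.1115, 0.029]
eef_rot: [0.001, 0.783, 0.622, -0.001]
wrist_force: [-4.0, -7.5, 6.4]
opening: 0.157
grasp_force: 59.9
```

Emit:
servo_tool:
  steps:
    - {"dx":0.001,"dy":0.005,"dz":0,"wx":0,"wy":0,"wz":0}
    - {"dx":0.002,"dy":0.01,"dz":0,"wx":0,"wy":0,"wz":0}
    - {"dx":0.003,"dy":0.015,"dz":0,"wx":0,"wy":0,"wz":0}
    - {"dx":0.005,"dy":0.02,"dz":0,"wx":0,"wy":0,"wz":0}
    - {"dx":0.006,"dy":0.025,"dz":0,"wx":0,"wy":0,"wz":0}

```text
time_s: 22.62
eef_pos: [0.5486, 0.1136, 0.029]
eef_rot: [0.001, 0.783, 0.622, -0.001]
wrist_force: [-5.0, -10.9, 6.8]
opening: 0.156
grasp_force: 60.0
```

Emit:
servo_tool:
  steps:
    - {"dx":0.001,"dy":0.005,"dz":0,"wx":0,"wy":0,"wz":0}
    - {"dx":0.002,"dy":0.01,"dz":0,"wx":0,"wy":0,"wz":0}
    - {"dx":0.003,"dy":0.015,"dz":0,"wx":0,"wy":0,"wz":0}
    - {"dx":0.004,"dy":0.015,"dz":0,"wx":0,"wy":0,"wz":0}
    - {"dx":0.004,"dy":0.015,"dz":0,"wx":0,"wy":0,"wz":0}

```text
time_s: 23.03
eef_pos: [0.5486, 0.1136, 0.029]
eef_rot: [0.001, 0.783, 0.622, -0.003]
wrist_force: [-6.9, -15.4, 8.4]
opening: 0.159
grasp_force: 60.2
```

Emit:
servo_tool:
  steps:
    - {"dx":0,"dy":0,"dz":0,"wx":0,"wy":0,"wz":0}
    - {"dx":0,"dy":0,"dz":0,"wx":0,"wy":0,"wz":0}
    - {"dx":0,"dy":0,"dz":0,"wx":0,"wy":0,"wz":0}
    - {"dx":0,"dy":0,"dz":0.05,"wx":0,"wy":0,"wz":0}
    - {"dx":0,"dy":0,"dz":0.15,"wx":0,"wy":0,"wz":0}
  jaw: 0.45

```text
time_s: 23.45
eef_pos: [0.5483, 0.1172, 0.0428]
eef_rot: [-0.001, 0.783, 0.622, -0.001]
wrist_force: [-0.8, -0.4, 0.6]
opening: 0.45
grasp_force: 0.0
```

Emit:
servo_tool:
  steps:
    - {"dx":0,"dy":0,"dz":0.2,"wx":0,"wy":0,"wz":0}
    - {"dx":0,"dy":0,"dz":0.4,"wx":0,"wy":0,"wz":0}
    - {"dx":0,"dy":0,"dz":0.6,"wx":0,"wy":0,"wz":0}
    - {"dx":0,"dy":0,"dz":0.8,"wx":0,"wy":0,"wz":0}
    - {"dx":0,"dy":0,"dz":1,"wx":0,"wy":0,"wz":0}

```text
time_s: 23.87
eef_pos: [0.5495, 0.1172, 0.1456]
eef_rot: [0.0, 0.783, 0.622, 0.001]
wrist_force: [0.1, 0.7, -0.3]
opening: 0.452
grasp_force: 0.0
```

Emit:
servo_tool:
  steps:
    - {"dx":0,"dy":-0.2,"dz":0.1,"wx":0,"wy":0,"wz":0}
    - {"dx":0.05,"dy":-0.4,"dz":0.2,"wx":0,"wy":0,"wz":0}
    - {"dx":0.1,"dy":-0.6,"dz":0.2,"wx":0,"wy":0,"wz":0}
    - {"dx":0.15,"dy":-0.7,"dz":0.2,"wx":0,"wy":0,"wz":0}
    - {"dx":0.15,"dy":-0.7,"dz":0.2,"wx":0,"wy":0,"wz":0}

```text
time_s: 24.28
eef_pos: [0.5654, 0.0452, 0.1644]
eef_rot: [0.001, 0.784, 0.621, 0.001]
wrist_force: [-0.4, -0.6, 0.4]
opening: 0.452
grasp_force: 0.0
```

```bash
python3 - <<'E'
from fix import *
stat(); c=cam('wrist'); im=np.ascontiguousarray(c['frame'][:,:,::-1])
print('axle pred ends (axis)',proj(c,W(-.055,-.035,.0373)),proj(c,W(-.055,.105,.0373)))
b=warpfix(c,.0373,s=4); g=cv2.cvtColor(b,cv2.COLOR_BGR2GRAY)
b2=warpfix(c,.022,s=4); g2=cv2.cvtColor(b2,cv2.COLOR_BGR2GRAY)
for y in (55,35,10,0):
    r=int((130-y)*4); p=g[r-2:r+3].mean(0); e=np.flatnonzero(np.diff((p>115).astype(int)))/4-110; print('axle y',y,e[(e>-75)&(e<-35)])
for y in (90,60,30,0):
    r=int((130-y)*4); p=g2[r-2:r+3].mean(0); e=np.flatnonzero(np.diff((p>150).astype(int)))/4-110; print('bar y',y,e[(e>30)])
for x in(50,70):
    q=int((x+110)*4); p=g2[:,q-2:q+3].mean(1); print('bar x',x,130-np.flatnonzero(np.diff((p>150).astype(int)))/4)
cv2.imwrite('pics/f8.png',np.hstack([cv2.resize(b,None,fx=.5,fy=.5),cv2.resize(b[60:320,100:360],(340,340),interpolation=cv2.INTER_CUBIC).repeat(1,0) if 0 else cv2.copyMakeBorder(cv2.resize(b[60:320,100:360],(340,340)),0,180,0,0,cv2.BORDER_CONSTANT)]))
E
```

```text
24.28 eef fix [-22.8 -27.5] [0.5654 0.0452 0.1644] F [-0.4 -0.6  0.4] op 0.452
axle pred ends (axis) [227.39258992 188.34314742] [221.02794021  39.95871803]
axle y 55 [-59.5 -47. ]
axle y 35 [-59.75 -47.  ]
axle y 10 [-61.75 -47.  ]
axle y 0 [-62.   -47.25]
bar y 90 [41.   54.25 67.   80.25 81.   84.75 91.75]
bar y 60 [41.   80.   80.75]
bar y 30 [40.75 80.5  80.75]
bar y 0 [40.75 54.5  66.75 84.75 91.25]
bar x 50 [123.25 119.5  115.5  109.   -14.5 ]
bar x 70 [ 128.    124.    119.5   115.25  109.5   -14.25 -112.75]
```

View pics/f8.png

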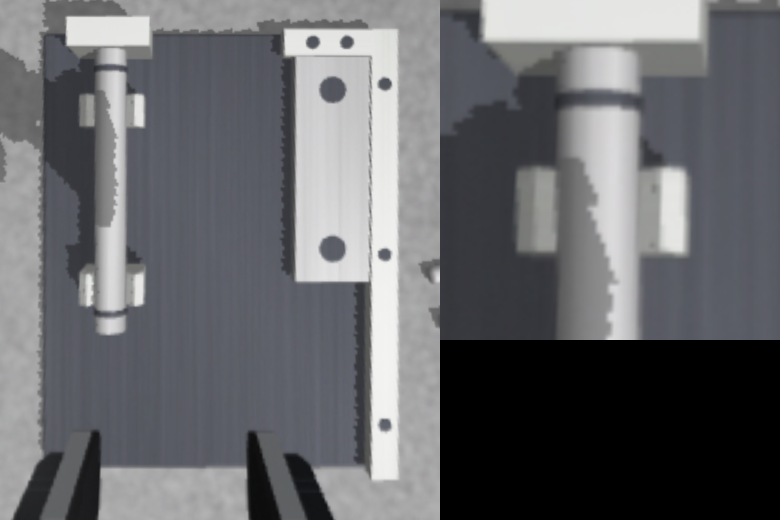

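The view shows the axle lying in both V-blocks along column 110, with its far end at the tall stop's face (row 46), and the bar still seated. A gap of up to about 1 mm can't be excluded, so I'll give the axle's free end a gentle push with shut fingers.

Emit:
servo_tool:
  steps:
    - {"dx":-0.1,"dy":-0.07,"dz":0,"wx":0,"wy":0,"wz":0}
    - {"dx":-0.2,"dy":-0.14,"dz":0,"wx":0,"wy":0,"wz":0}
    - {"dx":-0.3,"dy":-0.21,"dz":0,"wx":0,"wy":0,"wz":0}
    - {"dx":-0.39,"dy":-0.265,"dz":-0.1,"wx":0,"wy":0,"wz":0}
    - {"dx":-0.39,"dy":-0.265,"dz":-0.3,"wx":0,"wy":0,"wz":0}
  jaw: 0

```text
time_s: 24.75
eef_pos: [0.5253, 0.0209, 0.135]
eef_rot: [0.001, 0.783, 0.622, 0.001]
wrist_force: [1.4, 0.3, -0.8]
opening: 0.002
grasp_force: 0.0
```

Emit:
servo_tool:
  steps:
    - {"dx":0,"dy":0,"dz":-0.3,"wx":0,"wy":0,"wz":0}
    - {"dx":0,"dy":0,"dz":-0.55,"wx":0,"wy":0,"wz":0}
    - {"dx":0,"dy":0,"dz":-0.8,"wx":0,"wy":0,"wz":0}
    - {"dx":0,"dy":0,"dz":-0.95,"wx":0,"wy":0,"wz":0}
    - {"dx":0,"dy":0,"dz":-1,"wx":0,"wy":0,"wz":0}

```text
time_s: 25.17
eef_pos: [0.5223, 0.0221, 0.0303]
eef_rot: [-0.003, 0.783, 0.622, -0.002]
wrist_force: [-0.5, 0.0, 0.7]
opening: 0.001
grasp_force: 0.0
```

Emit:
servo_tool:
  steps:
    - {"dx":0.004,"dy":0.02,"dz":0,"wx":0,"wy":0,"wz":0}
    - {"dx":0.01,"dy":0.045,"dz":0,"wx":0,"wy":0,"wz":0}
    - {"dx":0.016,"dy":0.07,"dz":0,"wx":0,"wy":0,"wz":0}
    - {"dx":0.022,"dy":0.095,"dz":0,"wx":0,"wy":0,"wz":0}
    - {"dx":0.027,"dy":0.117,"dz":0,"wx":0,"wy":0,"wz":0}

```text
time_s: 25.58
eef_pos: [0.529, 0.0324, 0.0347]
eef_rot: [0.001, 0.783, 0.622, 0.001]
wrist_force: [-0.4, -0.6, -1.0]
opening: 0.001
grasp_force: 0.0
```

```bash
python3 -c "
from fix import *
stat()"
```

```text
25.58 eef fix [-55.4 -48.2] [0.529  0.0324 0.0347] F [-0.4 -0.6 -1. ] op 0.001
```

Emit:
servo_tool:
  steps:
    - {"dx":0.002,"dy":0.007,"dz":0,"wx":0,"wy":0,"wz":0}
    - {"dx":0.003,"dy":0.014,"dz":0,"wx":0,"wy":0,"wz":0}
    - {"dx":0.005,"dy":0.021,"dz":0,"wx":0,"wy":0,"wz":0}
    - {"dx":0.007,"dy":0.028,"dz":0,"wx":0,"wy":0,"wz":0}
    - {"dx":0.007,"dy":0.03,"dz":0,"wx":0,"wy":0,"wz":0}

```text
time_s: 26.0
eef_pos: [0.5287, 0.0351, 0.0335]
eef_rot: [-0.0, 0.783, 0.622, -0.0]
wrist_force: [0.2, -0.4, -0.1]
opening: -0.004
grasp_force: 0.0
```

Emit:
servo_tool:
  steps:
    - {"dx":0.001,"dy":0.005,"dz":0,"wx":0,"wy":0,"wz":0}
    - {"dx":0.002,"dy":0.01,"dz":0,"wx":0,"wy":0,"wz":0}
    - {"dx":0.003,"dy":0.015,"dz":0,"wx":0,"wy":0,"wz":0}
    - {"dx":0.005,"dy":0.02,"dz":0,"wx":0,"wy":0,"wz":0}
    - {"dx":0.005,"dy":0.02,"dz":0,"wx":0,"wy":0,"wz":0}

```text
time_s: 26.42
eef_pos: [0.5289, 0.0361, 0.0334]
eef_rot: [0.0, 0.783, 0.622, -0.001]
wrist_force: [-2.1, -6.0, 0.5]
opening: -0.004
grasp_force: 2.9
```

It stops dead at 6 N, well above the axle's sliding friction, so the axle is butted. Retreating.

Emit:
servo_tool:
  steps:
    - {"dx":-0.01,"dy":-0.05,"dz":0,"wx":0,"wy":0,"wz":0}
    - {"dx":-0.03,"dy":-0.15,"dz":0,"wx":0,"wy":0,"wz":0}
    - {"dx":-0.04,"dy":-0.2,"dz":0.2,"wx":0,"wy":0,"wz":0}
    - {"dx":-0.04,"dy":-0.2,"dz":0.5,"wx":0,"wy":0,"wz":0}
    - {"dx":-0.04,"dy":-0.2,"dz":0.9,"wx":0,"wy":0,"wz":0}

```text
time_s: 26.83
eef_pos: [0.5226, 0.0166, 0.1217]
eef_rot: [-0.003, 0.783, 0.621, -0.002]
wrist_force: [0.1, -0.8, 0.6]
opening: 0.002
grasp_force: 0.0
```

Emit:
servo_tool:
  steps:
    - {"dx":0.15,"dy":0,"dz":0.2,"wx":0,"wy":0,"wz":0}
    - {"dx":0.3,"dy":0,"dz":0.4,"wx":0,"wy":0,"wz":0}
    - {"dx":0.4,"dy":0,"dz":0.5,"wx":0,"wy":0,"wz":0}
    - {"dx":0.4,"dy":0,"dz":0.5,"wx":0,"wy":0,"wz":0}
    - {"dx":0.4,"dy":0,"dz":0.5,"wx":0,"wy":0,"wz":0}

```text
time_s: 27.25
eef_pos: [0.5652, 0.0166, 0.1735]
eef_rot: [0.0, 0.783, 0.622, 0.0]
wrist_force: [-0.2, -0.7, -0.2]
opening: 0.002
grasp_force: 0.0
```

```bash
python3 - <<'E'
from fix import *
stat(); c=cam('wrist')
g=cv2.cvtColor(warpfix(c,.0373,s=4),cv2.COLOR_BGR2GRAY); g2=cv2.cvtColor(warpfix(c,.022,s=4),cv2.COLOR_BGR2GRAY)
for y in (55,35,10,0):
    r=int((130-y)*4); p=g[r-2:r+3].mean(0); e=np.flatnonzero(np.diff((p>115).astype(int)))/4-110; print('axle y',y,e[(e>-75)&(e<-35)])
for y in (80,60,20):
    r=int((130-y)*4); p=g2[r-2:r+3].mean(0); e=np.flatnonzero(np.diff((p>150).astype(int)))/4-110; print('bar y',y,e[(e>30)])
q=int(160*4); p=g2[:,q-2:q+3].mean(1); print('bar x50',130-np.flatnonzero(np.diff((p>150).astype(int)))/4)
q=int((110-52)*4); p=g[:,q-2:q+3].mean(1); print('axle x-52',130-np.flatnonzero(np.diff((p>120).astype(int)))/4)
E
```

```text
27.25 eef fix [-16.6 -55.4] [0.5652 0.0166 0.1735] F [-0.2 -0.7 -0.2] op 0.002
axle y 55 [-59.25 -47.  ]
axle y 35 [-59.5 -47. ]
axle y 10 [-61.75 -47.  ]
axle y 0 [-62.   -47.25]
bar y 80 [ 41.25  59.75  61.    80.75  81.    96.5   97.   107.75 108.   108.25]
bar y 60 [41.   80.   80.25]
bar y 20 [41.   80.   80.75]
bar x50 [ 108.75  -14.75 -114.25]
axle x-52 [ 110.75   98.5    95.75  -25.    -27.    -36.25 -106.  ]
```

The bar spans x 41 to 80.5–81 and runs parallel to the rail, and the axle's axis is straight. Everything is in place and the arm is clear, so I'm handing in.

```bash
python3 -c "
from bench import workorder
print(workorder.hand_in())"
```

```text
the job is handed in; nothing more can be done
None
```

I handed the job in at about 27 s; the hand-in gave no verdict. By my measurements, the long bar is flush against the rail and the end stop, the long axle rests in both V-blocks against the tall stop plate, and the robot touched nothing else.

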